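# Load the battery charging station

### The arm

A 6-joint arm with a two-finger parallel gripper is mounted at the origin on the work surface. World frame = base frame: x ahead of the robot, y to its left, z up, the work surface at z = 0. Lengths are in m, angles in degrees, forces in N, time in s.
With the tool pointing down it reaches from about 0.4 to 0.825 m from the base axis. Payload 7 kg.
Tool frame: the origin (TCP) lies between the finger pads; the fingertips stand 19 mm ahead of it and the grasp point (between the pads) is the TCP (r.tip_extent is the distance from the TCP to the fingertips, in m); z points along the fingers, y is the direction in which the jaws open and shut (so a half turn about z gives the same grasp; the last joint's range is limited). The gripper opens to 88 mm and grips with 3 to 60 N. Pads are 19 mm wide; open, the fingers measure 130 mm over their backs; the gripper's body (78 mm by 193 mm) begins 47 mm behind the grasp point.
Start: joints at [83.428, 20.546, 0.682, 0, -70.136, -16.507], TCP at [0.265, 0.621, 0.246] pointing down, gripper open.
Joint ranges: [-176.03, 176.03], [-82.01, 121.73], [-58.28, 71.71], [-173.87, 95.51], [-174.79, -0.11], [-173.66, 173.66]. Speed limits (degrees/s): [136.94, 136.94, 172.46, 180, 180, 180].

### API

Orientations are given as [roll, pitch, yaw] about the fixed x, y, z axes, in that order (R = Rz(yaw) Ry(pitch) Rx(roll)).
In Python, from plant import r, capture, workorder, spotter gives the robot as it stands.
- The arm moves only by the tool step_arm, never from a script. Its argument "motion" is a list of rows, each a list of 5 numbers: the finger opening in m, from 0 to 0.0876, then the shift along the tool's x, y, z in m, then the turn about the tool's z in rad. In form: [[grip, dx, dy, dz, roll], ...]. A call has 1 to 5 rows; each row is the pose to reach, as a shift and turn from the pose commanded when the call began, along the tool's axes at that moment; what a row does not reach only later rows make up. A row lasts 1/8 s, in which the tool goes at most 62.5 mm and 10.7 degrees, less where a joint would pass 70% of its speed; a pose out of reach is approached as far as the arm can. A call with a gripper value outside its range is refused whole. The fingers move at their own pace and stop on an object; "newtons" is the grip in N (left out, the last holds). Time passes only in rows, so rows that repeat a pose let the fingers close. It gives the time, the measured TCP pose, the force and the opening at its end, in the units of the state.
- r.get_state(): the state, without advancing time (a new reading comes with each control period).
- capture(name): name is "scene" or "top"; returns a dict with "image" (420x560x3 uint8, red, green, blue), "z_map" (420x560 float32, m along the optical axis (not along the pixel's ray), 0 where there is no reading), "fx", "fy", "cx", "cy" (pixels), "pose" (4x4, takes a point from camera to world coordinates). Camera axes: x right, y down, z forward; pixel columns grow to the right and rows downward; lengths in m; the calibration is good to about 2 mm. A picture is of the moment at which its call begins.
- workorder.close_job(): hands the job in, once; it reports no verdict.
Trained networks look in the newest picture that a camera, given by its name, has taken for a name from the list of things; names that differ only in an ending like _2 or _b are one class to them, and where a whole thing is asked for, a point or a joint stands for the part that bears it (a point fixed in the world has none). Each returns a list of dicts, best first, with "p" (0 to 1); they miss things now and then, are a little off and sometimes report something else, mostly with a low value. They report only what shows in the picture. A call takes as long as a camera call.
- spotter.regions_of(camera, label): "mask" (420x560 bool, what is visible of it).
- spotter.tip_of(camera, label): "location" ([x, y, z] in m, in world coordinates, good to about 4 mm: a listed point, or the origin of a listed thing).
The state is a dict: "time_s": time; "joints": joint angles; "qd": joint speeds; "joint_torque": joint torques, N m; "tcp_pos": TCP position; "eef_rot": TCP orientation; "contact_force": force on the tool from outside, world axes, zero at the start; "moment": the same for the moment, N m; "gripper_width": finger opening in m.
Only numpy, scipy, OpenCV 4.12 (cv2) and the standard library are available. Lean on these libraries where they do the work, as an engineer would, in place of code of your own. Each camera call takes 0.05 s, during which the arm holds its last target.

### The job

Before moving anything else, turn the charging station's isolator handle to off. Then clear the wood offcuts out of the docks into the offcut bin and seat every battery pack lying on the bench fully home in a dock of its own (any dock): tongue hooked under the retaining lip, then swung down flat on the dock floor. When everything is in place turn the isolator fully back on, leaving the other things on the bench alone.

Things in the scene. Friction and masses are not known exactly. Their poses are not given: they have to be found in the camera images.
- station: Fixed grey charger, 145 (x) x 274 mm (y), origin under its centre, z up; -x side faces the robot. 3 open docks along y, pitch 84 mm, floors at z = 30 mm, each 123 mm long (x = -61.5 to 61.5), 62 mm wide between guides 12 mm high; far wall (+x) 12 mm. A steel lip along the -x end overhangs all docks to x = -47.5; underside 14 mm above the floor at the back wall, 17 at its front edge, top 23.
- switch_box: Fixed grey box, 90 x 90 x 55 mm, carrying the isolator handle on top. Origin: centre of its underside, z up.
- isolator (a joint): Isolator handle angle: 0 = off, 1.4 = on, with a hard stop at each. Seen from above, it grows (off to on) clockwise. At 0 the bar lies along the switch box's x axis. It stays where it is left and takes about 0.12 N m to turn. A white mark is on the pointing end of the bar.
- isolator_grip (a point): Point on the vertical turning axis of the handle, inside its black grip bar, 84 mm above the table. The bar is 84 mm long along this point's own x axis, 20 mm wide and 36 mm tall (62 to 98 mm above the table).
- bin: Fixed open plywood offcut bin, 160 (its x) x 150 (its y) x 65 mm tall, walls 5 mm, origin under its centre.
- bin_in (a point): Centre of the bin's inner floor (5 mm above the table), turned with the bin.
- dock0 (a point): Floor of the station's right (-y) dock: where a seated pack's origin lies; axes as the station's. Back wall under the lip: 72.5 mm towards -x. A pack goes in tilted, tongue first under the lip, then its other end swings down between the guides; lowered flat it rests on the lip. Play when seated: 2.5 mm each way in x, 3 mm in y.
- dock1 (a point): Floor of the station's middle dock: where a seated pack's origin lies; axes as the station's. Back wall under the lip: 72.5 mm towards -x. A pack goes in tilted, tongue first under the lip, then its other end swings down between the guides; lowered flat it rests on the lip. Play when seated: 2.5 mm each way in x, 3 mm in y.
- dock2 (a point): Floor of the station's left (+y) dock: where a seated pack's origin lies; axes as the station's. Back wall under the lip: 72.5 mm towards -x. A pack goes in tilted, tongue first under the lip, then its other end swings down between the guides; lowered flat it rests on the lip. Play when seated: 2.5 mm each way in x, 3 mm in y.
- pack0: Battery pack, about 0.36 kg: black body 96 (x) x 56 (y) x 34 mm tall; grey rib on top, 56 mm (x) x 22 mm (y), 34 to 70 mm above the origin, centred; flat tongue 22 mm long, 40 wide, 8 thick at the foot of the -x end (tip 70 mm from the origin). Origin: centre of the body's underside, z up. Lies flat on the table at the start. May be absent.
- pack1: Battery pack, about 0.36 kg: black body 96 (x) x 56 (y) x 34 mm tall; grey rib on top, 56 mm (x) x 22 mm (y), 34 to 70 mm above the origin, centred; flat tongue 22 mm long, 40 wide, 8 thick at the foot of the -x end (tip 70 mm from the origin). Origin: centre of the body's underside, z up. Lies flat on the table at the start. May be absent.
- pack2: Battery pack, about 0.36 kg: black body 96 (x) x 56 (y) x 34 mm tall; grey rib on top, 56 mm (x) x 22 mm (y), 34 to 70 mm above the origin, centred; flat tongue 22 mm long, 40 wide, 8 thick at the foot of the -x end (tip 70 mm from the origin). Origin: centre of the body's underside, z up. Lies flat on the table at the start. May be absent.
- offcut0: Plain pine offcut, 64 mm long (x), 34 mm wide (y), 46 mm tall (z), lying lengthwise in one of the docks. Origin: centre of its underside. May be absent.
- offcut1: Plain pine offcut, 76 mm long (x), 34 mm wide (y), 46 mm tall (z), lying lengthwise in one of the docks. Origin: centre of its underside. May be absent.
- offcut2: Plain pine offcut, 88 mm long (x), 34 mm wide (y), 46 mm tall (z), lying lengthwise in one of the docks. Origin: centre of its underside. May be absent.
- mallet: Bystander, leave alone: mallet, 260 mm long.
- tape_a: Bystander, leave alone: roll of paper tape, 100 mm across.
- tape_b: Bystander, leave alone: roll of yellow tape, 88 mm across.
- paint_tin: Bystander, leave alone: paint tin, 90 mm across, 110 mm tall.
- glue: Bystander, leave alone: glue bottle, 160 mm tall.
- screwdriver: Bystander, leave alone: screwdriver, 200 mm long.
- board: Bystander, leave alone: thin pine board, 200 x 70 x 18 mm, lying away from the station.

How it is judged:
By the outcome, as a careful person would: the job done as asked, in the order asked, and still so for the second after the job is handed in, with the robot touching nothing.
Of pack0, pack1, pack2 only 2 to 3 are there at a start; the rules pass over those that are not, and their reading is None.
Of offcut0, offcut1, offcut2 only 2 to 3 are there at a start; the rules pass over those that are not, and their reading is None.
At some moment in a run one of pack0, pack1, pack2 may be knocked a few centimetres aside while the robot is not near it.
Once in a run the grip may slacken for a moment while it holds something.
It also fails if it takes over 210 s, if anything falls off the work surface, if the arm or the gripper's body presses on something with over 40 N, if the wrist force passes 120 N, or if a joint passes its speed limit or range.

## Working session

There is one attempt and no reset: what is moved stays moved. The work goes in short steps, Python scripts to look and compute and a tool call to move; the robot and the scene stay as the last step left them, time stands still between calls to the robot, and variables do not carry over. Pictures are saved under pics/ and viewed, and the job is handed in when it is done.

Besides the shell and the picture viewer there is one more tool, called after "Request:" by a JSON object that holds its "method" and its "body", one argument or row to a line. step_arm: Moves the arm, as the interface text tells. Its arguments: {"type":"object","properties":{"motion":{"type":"array","items":{"type":"array","items":{"type":"number"}}},"newtons":{"type":"number"}},"required":["motion"]}

```bash
ls; mkdir -p pics; cat > h.py <<'E'
import numpy as np, cv2
from plant import r, capture, workorder, spotter
from scipy.spatial.transform import Rotation as Ro
def save(c,n): cv2.imwrite(f'pics/{n}.png',cv2.cvtColor(c['image'],cv2.COLOR_RGB2BGR))
def cloud(c):
    z=c['z_map'];v,u=np.indices(z.shape)
    P=np.stack([(u-c['cx'])/c['fx']*z,(v-c['cy'])/c['fy']*z,z],-1)
    W=P@c['pose'][:3,:3].T+c['pose'][:3,3]
    W[z==0]=np.nan
    return W
E
python3 - <<'E'
from h import *
s=r.get_state();print({k:np.round(v,3) for k,v in s.items()})
for n in('scene','top'):
    c=capture(n);save(c,n+'0');print(n,c['fx'],c['cx'],c['cy'],np.round(c['pose'],3).tolist())
    for l in ['station','switch_box','isolator_grip','bin_in','dock0','dock1','dock2','pack0','offcut0','offcut1','offcut2']:
        print(l,[(round(d['p'],2),np.round(d['location'],3).tolist()) for d in spotter.tip_of(n,l)[:6]])
E
```

```text
pics
{'time_s': np.float64(0.0), 'joints': array([ 8.3429e+01,  2.0589e+01,  6.3300e-01, -2.1000e-02, -7.0136e+01,
       -1.6508e+01]), 'qd': array([-0.167, -0.037,  0.039,  0.044,  0.021, -0.026]), 'joint_torque': array([ 1.0000e-03, -5.8272e+01,  2.9306e+01,  6.9970e+00,  7.0000e-03,
       -0.0000e+00]), 'tcp_pos': array([0.264, 0.621, 0.245]), 'eef_rot': array([ 1.79907e+02, -7.00000e-03, -2.30860e+01]), 'contact_force': array([-0.129, -0.12 ,  0.524]), 'moment': array([ 0.01 , -0.015, -0.018]), 'gripper_width': np.float64(0.088)}
scene 544.0347120391675 278.9364377383356 212.71859625067913 [[0.78, 0.542, -0.314, 1.12], [0.626, -0.662, 0.412, -0.691], [0.015, -0.518, -0.855, 1.524], [0.0, 0.0, 0.0, 1.0]]
station [(0.8, [0.593, 0.11, 0.002]), (0.66, [0.445, 0.386, 0.084])]
switch_box [(0.61, [0.444, 0.39, 0.002]), (0.46, [0.605, 0.027, 0.027]), (0.37, [0.395, 0.065, -0.001])]
isolator_grip [(0.54, [0.614, 0.025, 0.027]), (0.46, [0.444, 0.384, 0.083])]
bin_in [(0.69, [0.447, -0.377, 0.001])]
dock0 [(0.89, [0.593, 0.193, 0.034]), (0.83, [0.615, 0.021, 0.026]), (0.55, [0.605, 0.113,
[... 829 characters left out ...]
[0.444, 0.389, 0.082]), (0.56, [0.612, -0.336, 0.004])]
bin_in [(0.55, [0.447, -0.377, 0.004])]
dock0 [(0.92, [0.605, 0.113, 0.03]), (0.62, [0.614, 0.025, 0.03]), (0.57, [0.594, 0.192, 0.03])]
dock1 [(0.92, [0.605, 0.113, 0.03]), (0.62, [0.614, 0.025, 0.03]), (0.57, [0.594, 0.192, 0.03])]
dock2 [(0.92, [0.605, 0.113, 0.03]), (0.62, [0.614, 0.025, 0.03]), (0.57, [0.594, 0.192, 0.03])]
pack0 [(0.71, [0.462, -0.19, -0.002]), (0.58, [0.616, -0.332, 0.004]), (0.24, [0.445, 0.39, 0.083])]
offcut0 [(0.77, [0.603, 0.102, 0.028]), (0.52, [0.607, 0.024, 0.027])]
offcut1 [(0.77, [0.603, 0.102, 0.028]), (0.52, [0.607, 0.024, 0.027])]
offcut2 [(0.77, [0.603, 0.102, 0.028]), (0.52, [0.607, 0.024, 0.027])]
```

View pics/scene0.png

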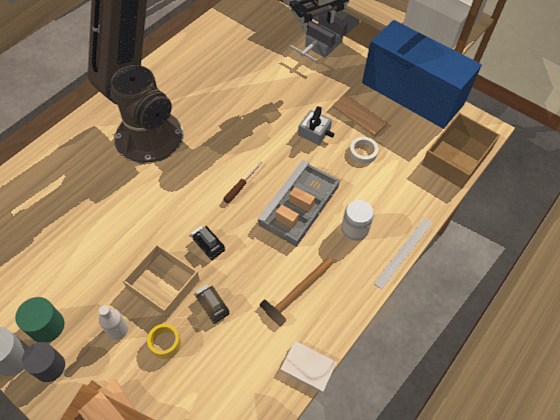

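View pics/top0.png

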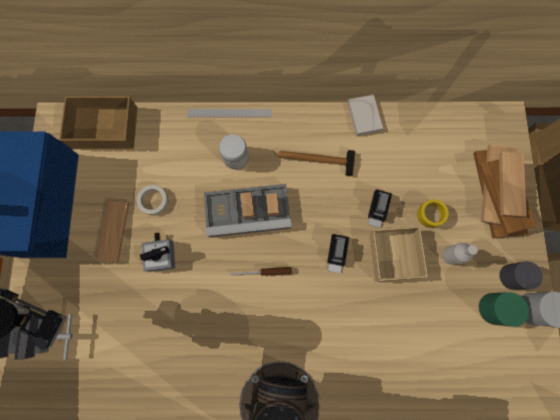

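The scene view shows two packs near (207,242) and (211,302), two offcuts in the station near (302,198) and (288,214), and the isolator near (316,122). In the top view the packs are at (380,207) and (338,252), the offcuts at (247,205) and (272,203), and the bin at (400,255). Next I'll measure yaws and heights from the point clouds.

```bash
cat >> h.py <<'E'
def rect(P):
    (c,(w,h),a)=cv2.minAreaRect((P[:,:2]*1000).astype(np.float32)); 
    if w<h: w,h,a=h,w,a+90
    a=(a+90)%180-90
    return np.round(c,1),round(w,1),round(h,1),round(a,1)
def sel(W,cx,cy,rad,z0,z1):
    m=(np.hypot(W[...,0]-cx,W[...,1]-cy)<rad)&(W[...,2]>z0)&(W[...,2]<z1)
    return W[m]
def crop(c,n,u0,u1,v0,v1,k):
    im=c['image'][v0:v1,u0:u1];im=cv2.resize(im,None,fx=k,fy=k,interpolation=cv2.INTER_CUBIC)
    cv2.imwrite(f'pics/{n}.png',cv2.cvtColor(im,cv2.COLOR_RGB2BGR))
E
python3 - <<'E'
from h import *
for n in('top','scene'):
    c=capture(n);W=cloud(c)
    if n=='top':
        crop(c,'t1',90,300,170,280,3.8); crop(c,'t2',310,440,175,290,5)
    else: crop(c,'s1',180,380,90,250,4); crop(c,'s2',110,250,215,330,5)
    print(n)
    for nm,a in dict(handle=(.444,.389,.07,.068,.11),box=(.444,.389,.09,.048,.06),p0=(.614,-.333,.1,.058,.08),p0b=(.614,-.333,.1,.027,.04),p1=(.462,-.19,.1,.058,.08),p1b=(.462,-.19,.1,.027,.04),o0=(.606,.024,.05,.068,.085),o1=(.602,.104,.05,.068,.085),bin=(.447,-.377,.13,.055,.075),lip=(.53,.1,.2,.047,.06),stat=(.594,.11,.2,.037,.06)).items():
        P=sel(W,*a); print(nm,len(P),rect(P) if len(P)>3 else'', np.round(np.median(P[:,2]),4) if len(P) else '')
    for z in np.arange(0,.09,.005): pass
E
```

```text
top
handle 249 (array([445.8, 384.6]), 83.3, 35.7, -82.0) 0.0984
box 480 (array([445.4, 388.4]), 91.0, 90.5, -81.9) 0.0565
p0 182 (array([ 580.2, -334.9]), 116.5, 88.0, 4.0) 0.0694
p0b 347 (array([ 592.9, -330.2]), 144.3, 77.7, 1.6) 0.0347
p1 134 (array([ 463.9, -187.4]), 55.3, 22.0, -10.7) 0.0707
p1b 367 (array([ 463.9, -187.5]), 96.3, 56.8, -10.8) 0.0349
o0 208 (array([606.4,  24. ]), 64.0, 33.7, 5.1) 0.0772
o1 254 (array([604. , 104.8]), 74.9, 34.0, 7.5) 0.0773
bin 414 (array([ 449.8, -373.4]), 160.4, 151.8, 3.8) 0.0643
lip 711 (array([593.1, 107.7]), 272.9, 144.2, -84.1) 0.0508
stat 1765 (array([647.2, 113.8]), 274.5, 252.1, -83.8) 0.0458
scene
handle 161 (array([447.8, 382.3]), 90.4, 24.9, -70.7) 0.096
box 330 (array([444.5, 383.8]), 99.6, 90.8, -81.0) 0.0544
p0 219 (array([ 571.3, -355.4]), 125.9, 83.4, -14.7) 0.0694
p0b 451 (array([ 594.3, -337.2]), 142.6, 88.1, 4.0) 0.0333
p1 138 (array([ 463.5, -190.3]), 59.3, 23.6, -12.5) 0.0692
p1b 313 (array([ 464.6, -190.9]), 99.9, 58.0, -11.2) 0.0335
o0 218 (array([606.3,  21.1]), 66.1, 39.8, 6.0) 0.0758
o1 237 (array([602.9, 103.1]), 77.3, 41.5, 6.5) 0.0761
bin 483 (array([ 448.7, -376.5]), 164.8, 152.7, 3.3) 0.0635
lip 566 (array([593.5, 103.4]), 275.2, 146.5, -84.3) 0.0505
stat 1646 (array([654.8, 111.4]), 279.5, 275.6, -83.7) 0.0447
```

View pics/t1.png

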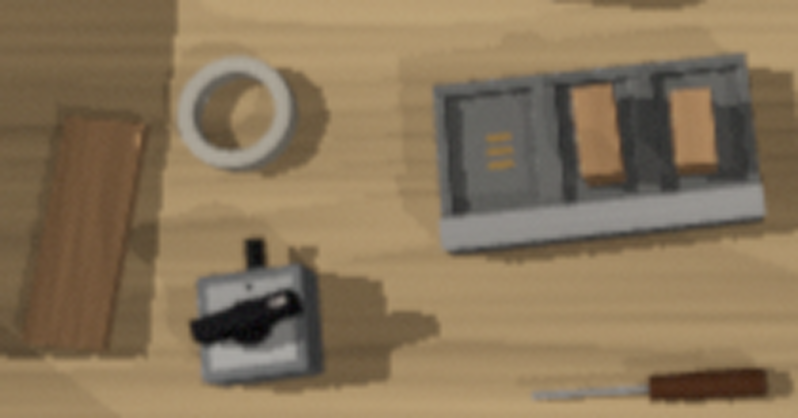

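View pics/t2.png

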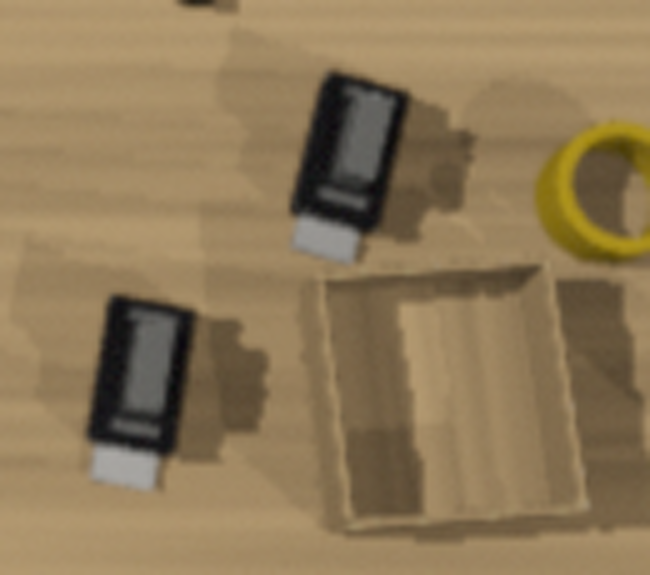

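View pics/s1.png

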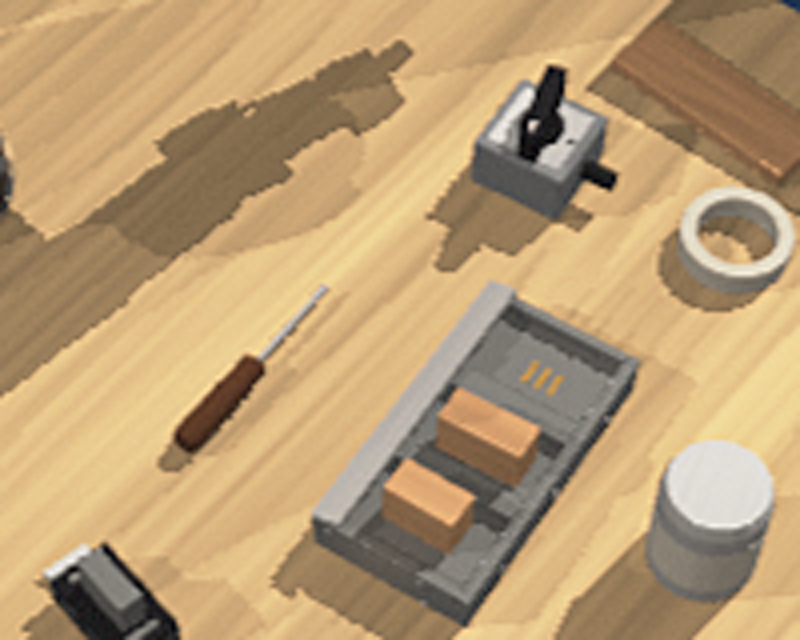

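```bash
python3 - <<'E'
from h import *
c=capture('top');W=cloud(c)
P=sel(W,.444,.389,.07,.085,.11);print('handle',rect(P))
P=sel(W,.614,-.333,.06,.058,.08);print(rect(P))
P=sel(W,.614,-.333,.07,.027,.04);print(rect(P))
P=sel(W,.594,.11,.2,.026,.06);P=P[(P[:,0]<.7)];print(rect(P))
# station-frame height profile
R=Ro.from_euler('z',5.9,degrees=True).as_matrix()
Q=(W-[.5935,.1075,0])@R
for y0 in(-.084,0,.084,.042,-.042):
  m=(abs(Q[...,1]-y0)<.008)&(abs(Q[...,0])<.09);q=Q[m];q=q[np.argsort(q[:,0])]
  print(y0,[(int(a*1000),int(b*1000)) for a,b in q[::max(1,len(q)//45)][:,[0,2]]])
m=(abs(Q[...,0]-.03)<.003)&(abs(Q[...,1])<.15);q=Q[m];q=q[np.argsort(q[:,1])];print([(int(a*1000),int(b*1000)) for a,b in q[:,[1,2]]][::2])
E
```

```text
handle (array([447.1, 385. ]), 83.2, 20.9, -71.4)
(array([ 612.4, -331. ]), 57.0, 22.8, -15.3)
(array([ 611.1, -331.4]), 96.9, 57.2, -15.6)
(array([595.1, 108.3]), 274.8, 148.2, -83.8)
-0.084 [(-89, 0), (-86, 0), (-83, 2), (-80, 3), (-76, 2), (-73, 4), (-70, 32), (-70, 2), (-69, 4), (-67, 49), (-64, 55), (-61, 50), (-59, 53), (-56, 54), (-53, 56), (-48, 50), (-46, 56), (-38, 35), (-35, 33), (-32, 38), (-28, 31), (-26, 41), (-26, 42), (-26, 55), (-24, 78), (-21, 81), (-17, 74), (-14, 76), (-12, 80), (-7, 74), (-4, 78), (0, 77), (1, 78), (5, 77), (7, 78), (11, 79), (15, 76), (18, 76), (21, 77), (25, 75), (26, 81), (30, 81), (34, 78), (49, 34), (53, 33), (57, 31), (60, 35), (63, 32), (64, 28), (68, 44), (71, 43), (87, 1)]
0 [(-89, 2), (-87, 0), (-83, 0), (-80, 4), (-76, 4), (-73, -2), (-71, 4), (-70, 26), (-69, 13), (-68, 48), (-65, 47), (-62, 52), (-58, 52), (-55, 53), (-52, 51), (-49, 55), (-46, 54), (-38, 28), (-36, 33), (-32, 31), (-28, 33), (-27, 47), (-27, 69), (-27, 59), (-25, 78), (-22, 80), (-18, 78), (-16, 79), (-12, 78), (-9, 78), (-6, 78), (-3, 81), (0, 76), (3, 79), (6, 83)
[... 1948 characters left out ...]
, 80), (-92, 74), (-89, 81), (-86, 74), (-83, 82), (-79, 74), (-73, 83), (-70, 79), (-65, 32), (-62, 30), (-58, 27), (-52, 40), (-49, 43), (-45, 39), (-42, 42), (-39, 42), (-36, 42), (-32, 43), (-29, 31), (-25, 32), (-21, 28), (-19, 76), (-15, 78), (-12, 77), (-5, 74), (-2, 75), (0, 76), (3, 75), (6, 77), (10, 78), (13, 74), (20, 34), (24, 33), (27, 31), (30, 31), (32, 46), (35, 45), (39, 45), (46, 39), (49, 41), (52, 43), (57, 31), (60, 30), (64, 30), (67, 33), (73, 35), (76, 34), (80, 31), (84, 29), (86, 34), (90, 34), (93, 34), (96, 37), (100, 33), (103, 34), (106, 34), (110, 30), (113, 32), (117, 30), (119, 33), (122, 35), (126, 33), (128, 42), (130, 45), (133, 47), (146, -3), (149, -2)]
```

```bash
cat >> h.py <<'E'
def go(x,y,z,yaw,frm=None):
    s=r.get_state(); p=s['tcp_pos']; cy=s['eef_rot'][2]
    R=Ro.from_euler('xyz',s['eef_rot'],degrees=True).as_matrix()
    d=R.T@(np.array([x,y,z])-p); t=-((yaw-cy+180)%360-180)
    print('move',np.round(d,4).tolist(),'roll',round(np.radians(t),4),'(deg',round(t,1),') tilt',np.round(s['eef_rot'],2),'p',np.round(p,4),'F',np.round(s['contact_force'],1),'w',round(float(s['gripper_width']),4),'t',round(float(s['time_s']),2),'j',np.round(s['joints'],0))
E
python3 -c "
from h import *
go(.446,.386,.2,-71.4)"
```

```text
move [0.259, 0.145, 0.0456] roll 0.8433 (deg 48.3 ) tilt [-180.     -0.    -23.08] p [0.2646 0.6209 0.2456] F [0.2 0.3 0.9] w 0.0876 t 1.35 j [ 83.  21.   1.   0. -70. -17.]
```

Request:
{"method": "step_arm", "body": {
  "motion": [
    [0.05, 0.259, 0.145, 0.045, 0.843],
    [0.05, 0.259, 0.145, 0.045, 0.843],
    [0.05, 0.259, 0.145, 0.045, 0.843],
    [0.05, 0.259, 0.145, 0.045, 0.843],
    [0.05, 0.259, 0.145, 0.045, 0.843]
  ],
  "newtons": 25
}}

```text
time_s: 1.98
tcp_pos: [0.4471, 0.3841, 0.2005]
eef_rot: [-180.0, 0.0, -71.7]
contact_force: [0.8, 0.9, 0.5]
gripper_width: 0.0507
```

```bash
python3 -c "
from h import *
go(.446,.386,.2,-71.4)"
```

```text
move [-0.0022, 0.0004, 0.0005] roll -0.0045 (deg -0.3 ) tilt [-1.7998e+02  1.0000e-02 -7.1660e+01] p [0.4471 0.3841 0.2005] F [0.8 0.9 0.5] w 0.0507 t 1.98 j [ 60.  14. -14.   0. -61. -41.]
```

Request:
{"method": "step_arm", "body": {
  "motion": [
    [0.05, -0.002, 0, 0.06, 0],
    [0.05, -0.002, 0, 0.116, 0],
    [0.05, -0.002, 0, 0.116, 0],
    [0.015, -0.002, 0, 0.116, 0],
    [0.015, -0.002, 0, 0.116, 0]
  ],
  "newtons": 25
}}

```text
time_s: 2.6
tcp_pos: [0.4463, 0.3895, 0.0873]
eef_rot: [-179.8, 0.1, -71.3]
contact_force: [0.1, 0.9, 0.4]
gripper_width: 0.0353
```

Request:
{"method": "step_arm", "body": {
  "motion": [
    [0.015, 0, 0, 0, 0],
    [0.015, 0, 0, 0, 0],
    [0.015, 0, 0, 0, 0]
  ]
}}

```text
time_s: 2.98
tcp_pos: [0.445, 0.3884, 0.086]
eef_rot: [-180.0, 0.1, -71.3]
contact_force: [-5.1, -0.6, 7.1]
gripper_width: 0.0199
```

Request:
{"method": "step_arm", "body": {
  "motion": [
    [0.015, 0, 0, 0, -0.15],
    [0.015, 0, 0, 0, -0.3],
    [0.015, 0, 0, 0, -0.45],
    [0.015, 0, 0, 0, -0.6],
    [0.015, 0, 0, 0, -0.75]
  ]
}}

```text
time_s: 3.6
tcp_pos: [0.4453, 0.3887, 0.086]
eef_rot: [-179.9, 0.0, -28.1]
contact_force: [-4.2, 0.9, 6.0]
gripper_width: 0.02
```

Request:
{"method": "step_arm", "body": {
  "motion": [
    [0.015, 0, 0, 0, -0.15],
    [0.015, 0, 0, 0, -0.3],
    [0.015, 0, 0, 0, -0.45],
    [0.015, 0, 0, 0, -0.6],
    [0.015, 0, 0, 0, -0.64]
  ]
}}

```text
time_s: 4.22
tcp_pos: [0.4456, 0.3891, 0.086]
eef_rot: [-179.9, -0.1, 8.4]
contact_force: [-2.0, 1.2, 5.3]
gripper_width: 0.02
```

Request:
{"method": "step_arm", "body": {
  "motion": [
    [0.015, 0, 0, 0, -0.03],
    [0.015, 0, 0, 0, -0.03],
    [0.015, 0, 0, 0, -0.03]
  ]
}}

```text
time_s: 4.6
tcp_pos: [0.4458, 0.3891, 0.086]
eef_rot: [-179.9, -0.1, 9.9]
contact_force: [-2.5, 1.7, 5.5]
gripper_width: 0.0201
```

```bash
python3 -c "
from h import *
go(.446,.386,.2,8.6);print(r.get_state()['moment'])"
```

```text
move [-0.0001, 0.0028, -0.114] roll 0.0233 (deg 1.3 ) tilt [-1.7986e+02 -1.0000e-01  9.9300e+00] p [0.4458 0.3891 0.086 ] F [-2.5  1.7  5.5] w 0.0201 t 4.6 j [ 60.  21. -21.  -0. -47.  40.]
[ 0.53305118  0.88264883 -0.68656717]
```

Request:
{"method": "step_arm", "body": {
  "motion": [
    [0.045, 0, 0, 0, 0],
    [0.045, 0, 0, 0, 0],
    [0.045, 0, 0, -0.06, 0],
    [0.045, 0, 0, -0.12, 0],
    [0.05, 0, 0, -0.16, 0]
  ]
}}

```text
time_s: 5.22
tcp_pos: [0.4458, 0.3881, 0.2476]
eef_rot: [-179.9, -0.1, 10.0]
contact_force: [1.0, -0.7, 0.2]
gripper_width: 0.0485
```

```bash
python3 -c "
from h import *
go(.606,.024,.2,6)
c=capture('scene');crop(c,'s3',180,380,60,220,4);crop(capture('top'),'t3',90,300,170,280,3.8)"
```

```text
move [0.0945, 0.3865, 0.0472] roll 0.0697 (deg 4.0 ) tilt [-1.7991e+02 -1.2000e-01  9.9900e+00] p [0.4458 0.3881 0.2476] F [ 1.  -0.7  0.2] w 0.0485 t 5.22 j [ 60.  13. -10.   0. -67.  40.]
```

View pics/s3.png

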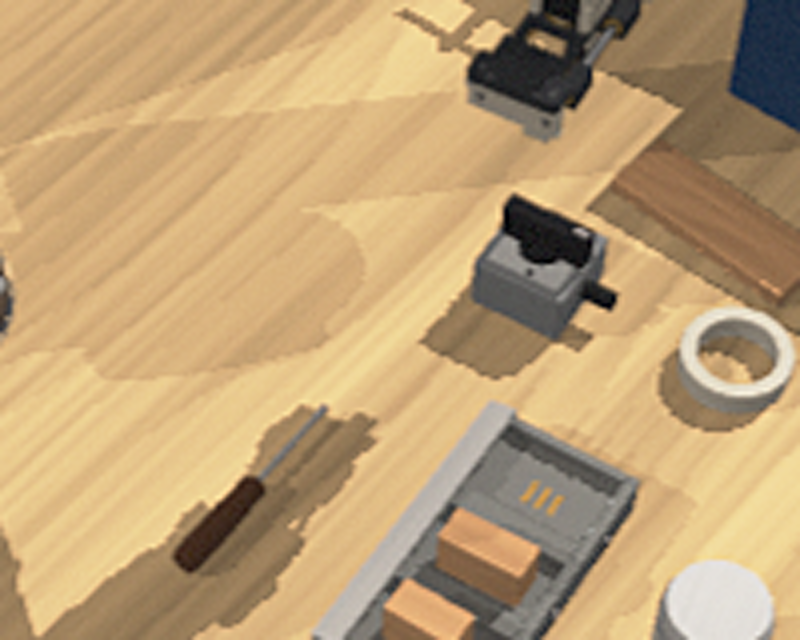

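Handle is along the box's x axis (off), with the mark near (583,232) in the crop. Now the middle offcut.

```bash
python3 -c "
from h import *
go(.604,.1045,.2,7)"
```

```text
move [0.1047, 0.3082, 0.0491] roll 0.0527 (deg 3.0 ) tilt [-179.7    -0.37   10.02] p [0.447  0.3894 0.25  ] F [0.4 1.  0.1] w 0.0499 t 5.33 j [ 60.  12. -10.   0. -67.  40.]
```

Request:
{"method": "step_arm", "body": {
  "motion": [
    [0.055, 0.106, 0.307, 0.048, 0.052],
    [0.055, 0.106, 0.307, 0.048, 0.052],
    [0.055, 0.106, 0.307, 0.048, 0.052],
    [0.055, 0.106, 0.307, 0.048, 0.052],
    [0.055, 0.106, 0.307, 0.048, 0.052]
  ]
}}

```text
time_s: 5.95
tcp_pos: [0.5957, 0.1156, 0.1979]
eef_rot: [180.0, 0.1, 7.0]
contact_force: [0.9, 1.4, -0.0]
gripper_width: 0.0551
```

Request:
{"method": "step_arm", "body": {
  "motion": [
    [0.055, 0, 0, 0, 0],
    [0.055, 0, 0, 0, 0]
  ]
}}

```text
time_s: 6.2
tcp_pos: [0.5951, 0.1171, 0.198]
eef_rot: [180.0, 0.1, 6.9]
contact_force: [0.6, 0.8, 0.2]
gripper_width: 0.055
```

```bash
python3 -c "
from h import *
go(.604,.1045,.066,7)"
```

```text
move [0.0075, 0.0135, 0.132] roll -0.0013 (deg -0.1 ) tilt [1.7998e+02 8.0000e-02 6.9300e+00] p [0.5951 0.1171 0.198 ] F [0.6 0.8 0.2] w 0.055 t 6.2 j [ 30.  16. -12.  -0. -62.  67.]
```

Request:
{"method": "step_arm", "body": {
  "motion": [
    [0.055, 0.0075, 0.0135, 0.04, 0],
    [0.055, 0.0075, 0.0135, 0.08, 0],
    [0.055, 0.0075, 0.0135, 0.12, 0],
    [0.055, 0.0075, 0.0135, 0.131, 0],
    [0.055, 0.0075, 0.0135, 0.131, 0]
  ]
}}

```text
time_s: 6.82
tcp_pos: [0.6044, 0.1061, 0.0681]
eef_rot: [180.0, 0.0, 7.1]
contact_force: [0.3, 0.1, -0.6]
gripper_width: 0.0552
```

Request:
{"method": "step_arm", "body": {
  "motion": [
    [0.025, 0, 0, 0, 0],
    [0.025, 0, 0, 0, 0],
    [0.025, 0, 0, 0, 0],
    [0.025, 0, 0, 0, 0]
  ],
  "newtons": 30
}}

```text
time_s: 7.32
tcp_pos: [0.6051, 0.1053, 0.0691]
eef_rot: [-180.0, -0.1, 7.0]
contact_force: [-1.8, 0.3, 7.3]
gripper_width: 0.0339
```

Request:
{"method": "step_arm", "body": {
  "motion": [
    [0.025, 0, 0, -0.03, 0],
    [0.025, 0, 0, -0.08, 0],
    [0.025, 0, 0, -0.131, 0],
    [0.025, 0, 0, -0.131, 0],
    [0.025, 0, 0, -0.131, 0]
  ]
}}

```text
time_s: 7.95
tcp_pos: [0.604, 0.105, 0.1986]
eef_rot: [-180.0, 0.0, 7.0]
contact_force: [-0.7, -0.1, -0.9]
gripper_width: 0.0339
```

```bash
python3 -c "
from h import *
go(.419,-.377,.2,-86.3)"
```

```text
move [-0.2422, 0.456, -0.0016] roll 1.628 (deg 93.3 ) tilt [-1.7997e+02  1.0000e-02  6.9800e+00] p [0.604  0.105  0.1986] F [-0.7 -0.1 -0.9] w 0.0339 t 7.95 j [ 28.  17. -11.  -0. -62.  69.]
```

Request:
{"method": "step_arm", "body": {
  "motion": [
    [0.025, -0.024, 0.046, 0, 0.16],
    [0.025, -0.05, 0.09, 0, 0.32],
    [0.025, -0.074, 0.137, 0, 0.48],
    [0.025, -0.098, 0.183, 0, 0.64],
    [0.025, -0.121, 0.228, 0, 0.8]
  ]
}}

```text
time_s: 8.57
tcp_pos: [0.5104, -0.1373, 0.1972]
eef_rot: [179.9, 0.1, -39.1]
contact_force: [1.4, -0.0, -0.2]
gripper_width: 0.0332
```

```bash
python3 -c "
from h import *
go(.419,-.377,.2,-86.3)"
```

```text
move [0.0804, 0.2436, -0.0025] roll 0.8231 (deg 47.2 ) tilt [ 1.799e+02  1.300e-01 -3.914e+01] p [ 0.5104 -0.1373  0.1972] F [ 1.4 -0.  -0.2] w 0.0332 t 8.57 j [  6.   9. -22.  -0. -59.  45.]
```

Request:
{"method": "step_arm", "body": {
  "motion": [
    [0.025, 0.016, 0.05, 0, 0.16],
    [0.025, 0.032, 0.1, 0, 0.32],
    [0.025, 0.05, 0.15, 0, 0.48],
    [0.025, 0.066, 0.2, 0, 0.65],
    [0.025, 0.08, 0.243, -0.002, 0.823]
  ]
}}

```text
time_s: 9.2
tcp_pos: [0.4203, -0.3766, 0.1989]
eef_rot: [179.8, 0.1, -86.4]
contact_force: [0.8, -0.7, -0.3]
gripper_width: 0.034
```

Request:
{"method": "step_arm", "body": {
  "motion": [
    [0.025, 0, 0, 0, 0],
    [0.025, 0, 0, 0, 0]
  ]
}}

```text
time_s: 9.45
tcp_pos: [0.4213, -0.3751, 0.1994]
eef_rot: [179.9, 0.1, -86.0]
contact_force: [0.2, 1.3, -0.9]
gripper_width: 0.0339
```

```bash
python3 -c "
from h import *
go(.419,-.377,.06,-86.3)
c=capture('scene');crop(c,'s4',90,250,190,330,5)"
```

```text
move [0.002, 0.0022, 0.1394] roll 0.0055 (deg 0.3 ) tilt [ 1.7988e+02  9.0000e-02 -8.5990e+01] p [ 0.4213 -0.3751  0.1994] F [ 0.2  1.3 -0.9] w 0.0339 t 9.45 j [-22.  12. -17.  -0. -61.  26.]
```

View pics/s4.png

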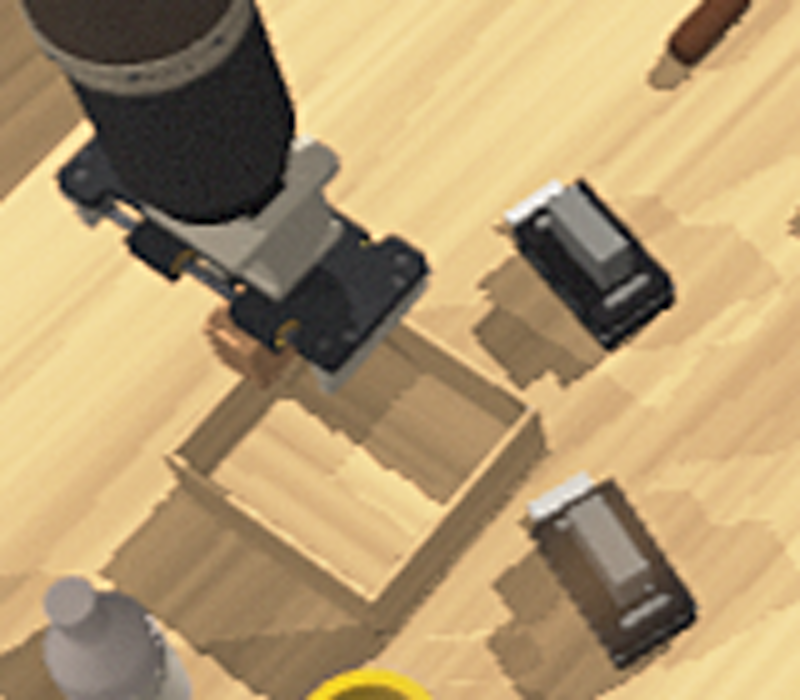

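Request:
{"method": "step_arm", "body": {
  "motion": [
    [0.025, 0.002, 0.002, 0.04, 0.005],
    [0.025, 0.002, 0.002, 0.08, 0.005],
    [0.025, 0.002, 0.002, 0.12, 0.005],
    [0.025, 0.002, 0.002, 0.144, 0.005],
    [0.025, 0.002, 0.002, 0.144, 0.005]
  ]
}}

```text
time_s: 10.12
tcp_pos: [0.4194, -0.3759, 0.055]
eef_rot: [179.8, 0.1, -86.2]
contact_force: [0.2, 0.4, -1.1]
gripper_width: 0.0337
```

Request:
{"method": "step_arm", "body": {
  "motion": [
    [0.0375, 0, 0, 0.002, 0],
    [0.0375, 0, 0, 0.002, 0],
    [0.0375, 0, 0, 0.002, 0]
  ]
}}

```text
time_s: 10.5
tcp_pos: [0.4208, -0.3777, 0.0559]
eef_rot: [-179.9, -0.0, -86.3]
contact_force: [-0.0, 0.9, 0.1]
gripper_width: 0.0374
```

Request:
{"method": "step_arm", "body": {
  "motion": [
    [0.0375, 0, 0, -0.05, 0],
    [0.0375, 0, 0, -0.1, 0],
    [0.0375, 0, 0, -0.15, 0],
    [0.0375, 0, 0, -0.15, 0]
  ]
}}

```text
time_s: 11.0
tcp_pos: [0.4224, -0.3788, 0.2102]
eef_rot: [-179.5, -0.3, -86.2]
contact_force: [-0.4, -0.1, -0.8]
gripper_width: 0.0376
```

```bash
python3 -c "
from h import *
go(.606,.0235,.2,5.5)"
```

```text
move [-0.3895, -0.2095, 0.0099] roll -1.6013 (deg -91.7 ) tilt [-179.55   -0.29  -86.25] p [ 0.4224 -0.3788  0.2102] F [-0.4 -0.1 -0.8] w 0.0376 t 11.0 j [-22.  12. -17.   0. -61.  26.]
```

Request:
{"method": "step_arm", "body": {
  "motion": [
    [0.055, -0.04, -0.02, 0, -0.16],
    [0.055, -0.08, -0.042, 0, -0.32],
    [0.055, -0.12, -0.064, 0, -0.48],
    [0.055, -0.16, -0.085, 0, -0.64],
    [0.055, -0.2, -0.106, 0, -0.8]
  ]
}}

```text
time_s: 11.62
tcp_pos: [0.5132, -0.1697, 0.2048]
eef_rot: [-180.0, -0.0, -40.1]
contact_force: [0.3, -0.4, 0.4]
gripper_width: 0.0549
```

```bash
python3 -c "
from h import *
go(.606,.0235,.2,5.5)"
```

```text
move [-0.0536, -0.2075, 0.0049] roll -0.7967 (deg -45.6 ) tilt [-1.7999e+02 -1.0000e-02 -4.0150e+01] p [ 0.5132 -0.1697  0.2048] F [ 0.3 -0.4  0.4] w 0.0549 t 11.62 j [  2.  10. -20.  -0. -61.  47.]
```

Request:
{"method": "step_arm", "body": {
  "motion": [
    [0.055, -0.011, -0.041, 0.005, -0.16],
    [0.055, -0.022, -0.083, 0.005, -0.32],
    [0.055, -0.033, -0.125, 0.005, -0.48],
    [0.055, -0.044, -0.166, 0.005, -0.64],
    [0.055, -0.0536, -0.2075, 0.005, -0.797]
  ]
}}

```text
time_s: 12.25
tcp_pos: [0.6071, 0.0229, 0.1998]
eef_rot: [-180.0, -0.0, 5.5]
contact_force: [0.7, -0.8, 0.7]
gripper_width: 0.0552
```

Request:
{"method": "step_arm", "body": {
  "motion": [
    [0.055, 0, 0, 0, 0],
    [0.055, 0, 0, 0, 0]
  ]
}}

```text
time_s: 12.5
tcp_pos: [0.6064, 0.0215, 0.1994]
eef_rot: [180.0, 0.0, 5.2]
contact_force: [0.0, -0.3, 0.1]
gripper_width: 0.055
```

```bash
python3 -c "
from h import *
go(.606,.0235,.066,5.5)"
```

```text
move [-0.0001, -0.002, 0.1334] roll -0.0055 (deg -0.3 ) tilt [1.7999e+02 5.0000e-02 5.1800e+00] p [0.6064 0.0215 0.1994] F [ 0.  -0.3  0.1] w 0.055 t 12.5 j [ 20.  16. -12.  -0. -62.  75.]
```

Request:
{"method": "step_arm", "body": {
  "motion": [
    [0.055, 0, -0.0015, 0.04, 0],
    [0.055, 0, -0.0015, 0.08, 0],
    [0.055, 0, -0.0015, 0.12, 0],
    [0.055, 0, -0.0015, 0.132, 0],
    [0.055, 0, -0.0015, 0.132, 0]
  ]
}}

```text
time_s: 13.12
tcp_pos: [0.6066, 0.0224, 0.068]
eef_rot: [180.0, 0.0, 5.2]
contact_force: [-0.8, -0.3, 0.6]
gripper_width: 0.0549
```

Request:
{"method": "step_arm", "body": {
  "motion": [
    [0.025, 0, 0, 0, 0],
    [0.025, 0, 0, 0, 0],
    [0.025, 0, 0, 0, 0],
    [0.025, 0, 0, 0, 0]
  ],
  "newtons": 30
}}

```text
time_s: 13.62
tcp_pos: [0.6073, 0.0233, 0.069]
eef_rot: [-180.0, -0.1, 5.2]
contact_force: [-1.8, -0.5, 6.6]
gripper_width: 0.0337
```

Request:
{"method": "step_arm", "body": {
  "motion": [
    [0.025, 0, 0, -0.03, 0],
    [0.025, 0, 0, -0.08, 0],
    [0.025, 0, 0, -0.131, 0],
    [0.025, 0, 0, -0.131, 0],
    [0.025, 0, 0, -0.131, 0]
  ]
}}

```text
time_s: 14.25
tcp_pos: [0.6063, 0.0232, 0.1988]
eef_rot: [-180.0, -0.0, 5.2]
contact_force: [0.1, -0.0, -1.3]
gripper_width: 0.0337
```

```bash
python3 -c "
from h import *
go(.480,-.373,.2,-86.3)"
```

```text
move [-0.1618, 0.3831, -0.0015] roll 1.5972 (deg 91.5 ) tilt [-179.97   -0.      5.21] p [0.6063 0.0232 0.1988] F [ 0.1 -0.  -1.3] w 0.0337 t 14.25 j [ 21.  16. -12.  -0. -62.  75.]
```

Request:
{"method": "step_arm", "body": {
  "motion": [
    [0.025, -0.016, 0.038, 0, 0.16],
    [0.025, -0.032, 0.077, 0, 0.32],
    [0.025, -0.048, 0.115, 0, 0.48],
    [0.025, -0.064, 0.153, 0, 0.64],
    [0.025, -0.08, 0.191, 0, 0.8]
  ]
}}

```text
time_s: 14.88
tcp_pos: [0.5431, -0.1754, 0.1972]
eef_rot: [179.9, 0.1, -40.9]
contact_force: [1.3, -0.6, 0.3]
gripper_width: 0.0338
```

```bash
python3 -c "
from h import *
go(.480,-.373,.2,-86.3)"
```

```text
move [0.0817, 0.1906, -0.0027] roll 0.7922 (deg 45.4 ) tilt [ 1.799e+02  1.300e-01 -4.091e+01] p [ 0.5431 -0.1754  0.1972] F [ 1.3 -0.6  0.3] w 0.0338 t 14.88 j [  2.  13. -17.  -0. -61.  47.]
```

Request:
{"method": "step_arm", "body": {
  "motion": [
    [0.025, 0.016, 0.038, 0, 0.16],
    [0.025, 0.032, 0.077, 0, 0.32],
    [0.025, 0.048, 0.115, 0, 0.48],
    [0.025, 0.064, 0.153, -0.002, 0.64],
    [0.025, 0.082, 0.191, -0.002, 0.793]
  ]
}}

```text
time_s: 15.5
tcp_pos: [0.4812, -0.3736, 0.1993]
eef_rot: [179.9, 0.1, -86.3]
contact_force: [0.3, 0.8, -1.8]
gripper_width: 0.0337
```

Request:
{"method": "step_arm", "body": {
  "motion": [
    [0.025, 0, 0, 0, 0],
    [0.025, 0, 0, 0, 0]
  ]
}}

```text
time_s: 15.75
tcp_pos: [0.4817, -0.3725, 0.1994]
eef_rot: [179.9, 0.1, -86.0]
contact_force: [0.5, -0.0, 0.3]
gripper_width: 0.0337
```

```bash
python3 -c "
from h import *
go(.480,-.373,.055,-86.3)
c=capture('scene');crop(c,'s5',90,250,190,330,5)
c=capture('top');crop(c,'t5',310,460,180,300,5);W=cloud(c)
print(rect(sel(W,.42,-.377,.06,.04,.055)))"
```

```text
move [0.0006, 0.0014, 0.1444] roll 0.0046 (deg 0.3 ) tilt [ 1.7988e+02  7.0000e-02 -8.6040e+01] p [ 0.4817 -0.3725  0.1994] F [ 0.5 -0.   0.3] w 0.0337 t 15.75 j [-19.  16. -12.  -0. -62.  23.]
(array([ 408.3, -377.6]), 72.2, 58.2, -12.8)
```

View pics/s5.png

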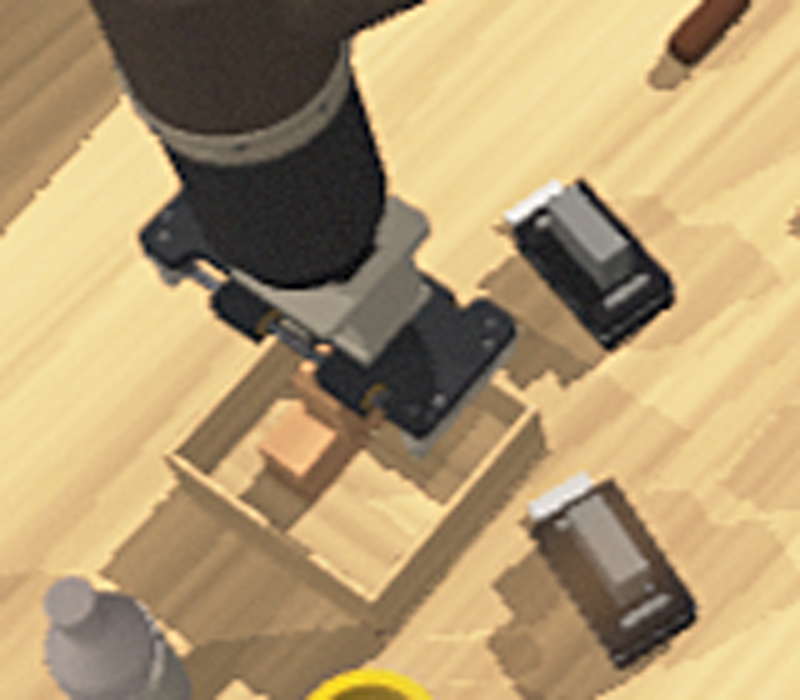

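View pics/t5.png

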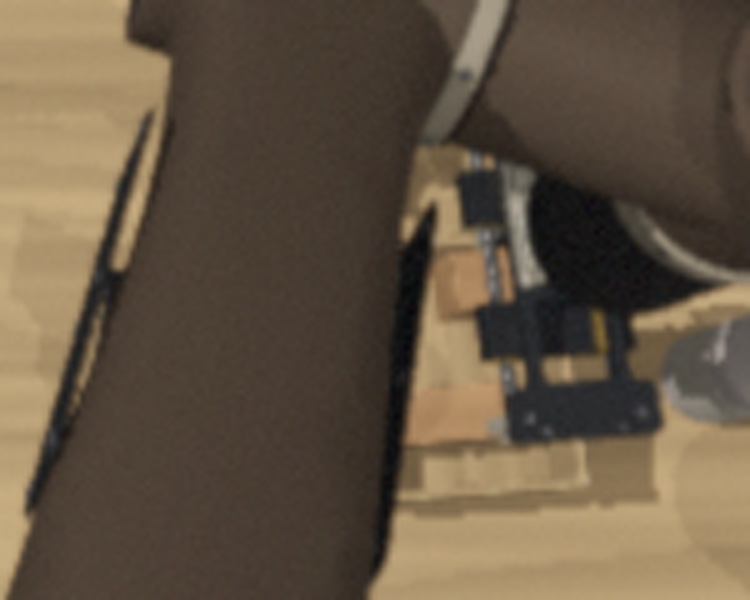

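Request:
{"method": "step_arm", "body": {
  "motion": [
    [0.025, 0, 0.001, 0.04, 0],
    [0.025, 0, 0.001, 0.08, 0],
    [0.025, 0, 0.001, 0.12, 0],
    [0.025, 0, 0.001, 0.143, 0],
    [0.025, 0, 0.001, 0.143, 0]
  ]
}}

```text
time_s: 16.48
tcp_pos: [0.4805, -0.3713, 0.056]
eef_rot: [179.8, 0.1, -85.9]
contact_force: [-0.3, -0.4, -1.1]
gripper_width: 0.0338
```

Request:
{"method": "step_arm", "body": {
  "motion": [
    [0.0375, 0, 0, 0.003, 0],
    [0.0375, 0, 0, 0.003, 0],
    [0.0375, 0, 0, 0.003, 0]
  ]
}}

```text
time_s: 16.85
tcp_pos: [0.4819, -0.3729, 0.0559]
eef_rot: [-179.9, -0.0, -86.0]
contact_force: [-0.4, 0.3, -0.8]
gripper_width: 0.0374
```

Request:
{"method": "step_arm", "body": {
  "motion": [
    [0.0375, 0, 0, -0.05, 0],
    [0.0375, 0, 0, -0.1, 0],
    [0.0375, 0, 0, -0.15, 0],
    [0.0375, 0, 0, -0.15, 0]
  ]
}}

```text
time_s: 17.35
tcp_pos: [0.4836, -0.3741, 0.2106]
eef_rot: [-179.5, -0.3, -86.0]
contact_force: [0.4, 1.0, -0.5]
gripper_width: 0.0379
```

Request:
{"method": "step_arm", "body": {
  "motion": [
    [0.0375, -0.06, -0.01, 0, -0.16],
    [0.0375, -0.1, -0.02, 0, -0.32],
    [0.0375, -0.15, -0.03, 0, -0.48],
    [0.0375, -0.2, -0.04, 0, -0.64],
    [0.0375, -0.24, -0.05, 0, -0.8]
  ]
}}

```text
time_s: 17.98
tcp_pos: [0.5145, -0.1282, 0.2049]
eef_rot: [-180.0, -0.0, -39.9]
contact_force: [0.8, -1.6, -0.2]
gripper_width: 0.0374
```

```bash
python3 -c "
from h import *
go(.480,-.19,.2,-10.8)
c=capture('scene');crop(c,'s6',90,250,190,330,5);W=cloud(c)
for n in ('scene','top'):
  c=capture(n);W=cloud(c)
  print([(round(d['p'],2),np.round(d['location'],3).tolist()) for d in spotter.tip_of(n,'pack0')[:6]],[(round(d['p'],2),np.round(d['location'],3).tolist()) for d in spotter.tip_of(n,'offcut0')[:6]])
  for a in [(.462,-.188,.055,.058,.08),(.462,-.188,.055,.028,.04),(.612,-.332,.055,.058,.08),(.612,-.332,.055,.028,.04)]:
    P=sel(W,*a);print(len(P),rect(P) if len(P)>4 else '')
"
```

```text
move [0.0132, 0.0696, 0.0049] roll -0.5076 (deg -29.1 ) tilt [-1.7997e+02 -1.0000e-02 -3.9880e+01] p [ 0.5145 -0.1282  0.2049] F [ 0.8 -1.6 -0.2] w 0.0374 t 17.98 j [  7.   9. -21.  -0. -60.  43.]
[(0.75, [0.465, -0.187, -0.001]), (0.72, [0.615, -0.335, -0.001]), (0.69, [0.586, -0.507, -0.002])] [(0.85, [0.483, -0.368, 0.006]), (0.76, [0.423, -0.373, 0.002]), (0.5, [0.584, -0.505, 0.002])]
137 (array([ 463.3, -190.4]), 60.6, 23.3, -12.5)
300 (array([ 463.3, -190.7]), 97.5, 56.4, -10.4)
159 (array([ 612.4, -334.3]), 59.4, 22.1, -15.7)
386 (array([ 612.4, -333.9]), 99.2, 56.5, -16.0)
[(0.66, [0.46, -0.191, -0.005]), (0.61, [0.616, -0.331, 0.004])] [(0.84, [0.422, -0.379, 0.002]), (0.61, [0.484, -0.372, 0.004])]
84 (array([ 462.3, -186.9]), 52.1, 21.4, -11.1)
238 (array([ 464.1, -187.5]), 96.2, 56.2, -11.2)
129 (array([ 612.5, -331.2]), 57.2, 22.5, -15.2)
327 (array([ 612.7, -331.2]), 97.1, 56.3, -16.5)
```

View pics/s6.png

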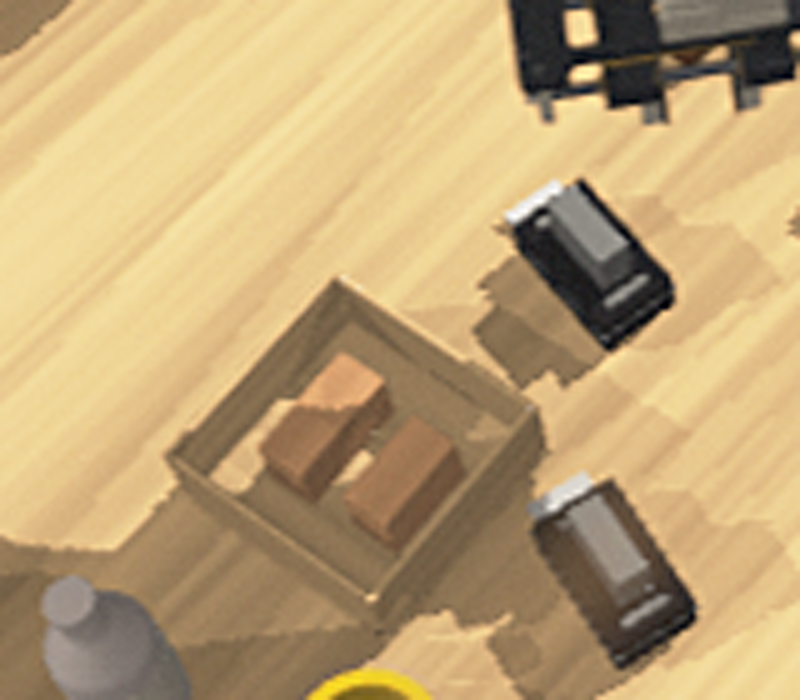

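Both offcuts are in the bin, near crop pixels (330,420) and (405,480). Now the near pack: I'll grip its rib 14 mm toward +x with a light force, so the tongue droops.

```bash
python3 -c "
from h import *
go(.477,-.191,.15,-11)"
```

```text
move [0.0105, 0.0703, 0.0548] roll -0.5115 (deg -29.3 ) tilt [ 1.7999e+02  1.0000e-02 -4.0310e+01] p [ 0.5144 -0.1306  0.2047] F [0.9 0.8 0.5] w 0.0372 t 18.32 j [  7.   9. -21.   0. -60.  43.]
```

Request:
{"method": "step_arm", "body": {
  "motion": [
    [0.045, 0.003, 0.02, 0.014, -0.16],
    [0.045, 0.006, 0.04, 0.03, -0.32],
    [0.045, 0.0105, 0.07, 0.05, -0.48],
    [0.045, 0.0105, 0.07, 0.054, -0.511],
    [0.045, 0.0105, 0.07, 0.054, -0.511]
  ]
}}

```text
time_s: 18.95
tcp_pos: [0.4774, -0.1909, 0.1508]
eef_rot: [180.0, 0.0, -11.1]
contact_force: [-0.7, -0.1, 1.2]
gripper_width: 0.0451
```

```bash
python3 -c "
from h import *
go(.477,-.191,.0615,-11)"
```

```text
move [-0.0004, 0.0002, 0.0893] roll -0.0019 (deg -0.1 ) tilt [ 1.7999e+02  2.0000e-02 -1.1110e+01] p [ 0.4774 -0.1909  0.1508] F [-0.7 -0.1  1.2] w 0.0451 t 18.95 j [  0.  10. -27.   0. -53.  79.]
```

Request:
{"method": "step_arm", "body": {
  "motion": [
    [0.045, 0, 0, 0.04, 0],
    [0.045, 0, 0, 0.08, 0],
    [0.045, 0, 0, 0.09, 0],
    [0.015, 0, 0, 0.09, 0],
    [0.015, 0, 0, 0.09, 0]
  ],
  "newtons": 5
}}

```text
time_s: 19.58
tcp_pos: [0.4789, -0.1901, 0.0624]
eef_rot: [-180.0, -0.1, -10.9]
contact_force: [0.0, -0.6, 0.4]
gripper_width: 0.0304
```

Request:
{"method": "step_arm", "body": {
  "motion": [
    [0.015, 0, 0, 0, 0],
    [0.015, 0, 0, 0, 0],
    [0.015, 0, 0, 0, 0]
  ]
}}

```text
time_s: 19.95
tcp_pos: [0.4786, -0.1904, 0.0622]
eef_rot: [180.0, -0.1, -10.9]
contact_force: [0.2, -1.4, 7.3]
gripper_width: 0.0221
```

Request:
{"method": "step_arm", "body": {
  "motion": [
    [0.015, 0, 0, -0.01, 0],
    [0.015, 0, 0, -0.02, 0],
    [0.015, 0, 0, -0.03, 0],
    [0.015, 0, 0, -0.04, 0],
    [0.015, 0, 0, -0.05, 0]
  ]
}}

```text
time_s: 20.58
tcp_pos: [0.4775, -0.1901, 0.1116]
eef_rot: [-180.0, -0.0, -10.9]
contact_force: [-0.5, 0.2, -3.2]
gripper_width: 0.0222
```

```bash
python3 -c "
from h import *
go(.477,-.191,.0615,-11)
c=capture('scene');crop(c,'s7',150,250,200,280,7);W=cloud(c)"
```

```text
move [-0.0003, 0.001, 0.0501] roll 0.0011 (deg 0.1 ) tilt [-180.     -0.    -10.93] p [ 0.4775 -0.1901  0.1116] F [-0.5  0.2 -3.2] w 0.0222 t 20.57 j [  0.  13. -30.  -0. -47.  79.]
```

View pics/s7.png

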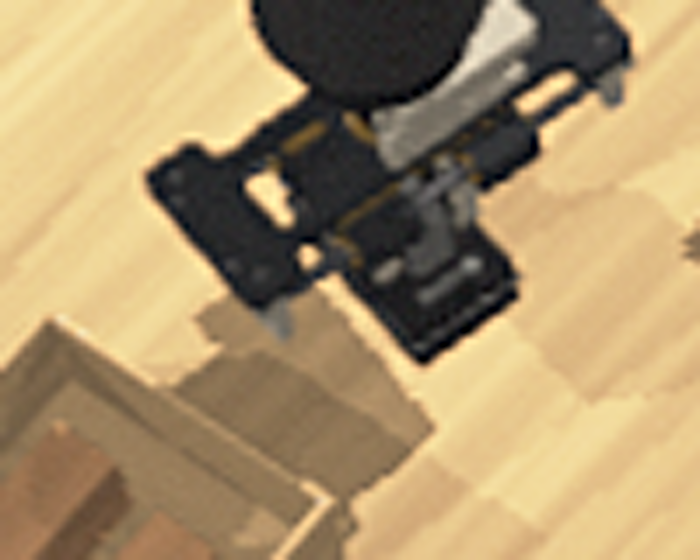

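```bash
cat >> h.py <<'E'
def tilt(yaw,n='scene',lo=-.09,hi=.08,save_=None):
    c=capture(n);W=cloud(c);s=r.get_state();p=s['tcp_pos']
    R=Ro.from_euler('z',yaw,degrees=True).as_matrix()
    Q=(W-np.array([p[0],p[1],p[2]]))@R
    m=(abs(Q[...,1])<.035)&(Q[...,0]>lo)&(Q[...,0]<hi)&(Q[...,2]<.03)&(Q[...,2]>-.11)
    return Q[m],c
E
python3 -c "
from h import *
for n in ('scene','top'):
  q,c=tilt(-11,n)
  for x0 in np.arange(-.09,.08,.005):
    k=q[(q[:,0]>=x0)&(q[:,0]<x0+.005)]
    print(int(x0*1000),len(k),np.round(np.percentile(k[:,2],[0,10,50,90,100])*1000) if len(k) else '')
"
```

```text
-90 0 
-84 1 [-53. -53. -53. -53. -53.]
-79 1 [-52. -52. -52. -52. -52.]
-74 0 
-69 1 [-106. -106. -106. -106. -106.]
-64 0 
-59 5 [-40. -38. -34. -32. -32.]
-54 3 [-109. -109. -109.  -50.  -35.]
-49 3 [-109. -109. -108. -105. -104.]
-44 3 [-110. -110. -109.  -63.  -51.]
-39 2 [-109. -103.  -79.  -55.  -49.]
-34 7 [-110. -109.  -41.  -33.  -31.]
-29 4 [-108. -108. -106.  -73.  -58.]
-24 2 [-59. -57. -51. -44. -43.]
-19 3 [-110.  -97.  -44.  -42.  -42.]
-14 8 [-109.  -71.  -34.    7.   10.]
-9 12 [-110. -108.  -36.   11.   13.]
-4 9 [-109.  -72.  -30.   24.   26.]
0 16 [-48. -38. -31.  14.  30.]
5 65 [-104.  -32.  -13.    8.   18.]
10 69 [-110. -107.  -20.    7.   24.]
15 43 [-110. -108.  -28.  -24.  -20.]
20 39 [-110. -106.  -29.  -24.  -22.]
25 43 [-110. -110.  -32.  -24.  -19.]
30 103 [-110.  -58.  -40.  -25.  -21.]
35 14 [-109. -109. -106.  -36.  -31.]
40 14 [-110. -110. -109. -107. -103.]
45 7 [-110. -110. -109. -108. -108.]
50 11 [-110. -110. -109. -105. -103.]
55 7 [-110. -110. -109. -104. -104.]
60 7 [-110. -110. -109. -108. -108.]
65 8 [-110. -110. -107. -105. -104.]
70 6 [-109. -109. -108. -106. -106.]
75 13 [-110. -110. -108. -106. -103.]
-90 16 [-110. -110. -109. -106. -104.]
-84 34 [-110. -109. -105.  -52.  -45.]
-79 28 [-109. -108.  -54.  -50.  -49.]
-74 26 [-109. -108.  -55.  -51.  -49.]
-69 28 [-110. -108.  -55.  -50.  -48.]
-64 44 [-110.  -93.  -52.  -30.  -26.]
-59 39 [-108. -106.  -28.  -25.  -23.]
-54 33 [-109.  -33.  -28.  -25.  -22.]
-49 32 [-109.  -31.  -26.  -23.  -21.]
-44 44 [-109.  -31.  -26.    7.   12.]
-39 36 [-109.  -44.  -25.   10.   12.]
-34 34 [-109.  -35.  -23.    9.   15.]
-29 25 [-107.  -34.  -27.   11.   12.]
-24 11 [-110.  -30.  -26.    7.   11.]
-19 5 [-110.  -78.  -24.   -3.   11.]
-14 1 [-110. -110. -110. -110. -110.]
-9 1 [-102. -102. -102. -102. -102.]
-4 0 
0 0 
5 0 
10 0 
15 0 
20 0 
25 0 
30 0 
35 0 
40 0 
45 0 
50 0 
55 0 
60 0 
65 0 
70 0 
75 0
```

Request:
{"method": "step_arm", "body": {
  "motion": [
    [0.015, 0, 0, 0.01, 0],
    [0.015, 0, 0, 0.01, 0],
    [0.015, 0, 0, 0.01, 0],
    [0.015, 0, 0, 0.01, 0]
  ],
  "newtons": 3
}}

```text
time_s: 21.22
tcp_pos: [0.4776, -0.1901, 0.1008]
eef_rot: [180.0, 0.0, -10.9]
contact_force: [0.0, 0.8, -3.9]
gripper_width: 0.0219
```

```bash
cat >> h.py <<'E'
def prof(yaw,n='top',step=.01,yc=0):
  q,c=tilt(yaw,n)
  for x0 in np.arange(-.09,.08,step):
    k=q[(q[:,0]>=x0)&(q[:,0]<x0+step)&(q[:,2]>-.095)]
    if len(k)>3: print(int(x0*1000),len(k),np.round(np.percentile(k[:,2],[0,10,50,90,100])*1000))
E
python3 -c "
from h import *
prof(-11);print(r.get_state()['contact_force'],r.get_state()['moment'])
"
```

```text
-60 20 [-94. -93. -91. -88. -84.]
-50 73 [-95. -89. -62. -51. -15.]
-40 69 [-95. -57. -51. -12.  -8.]
-30 43 [-58. -54. -46.  -8.  -5.]
-20 7 [-51. -49. -46. -45. -44.]
[ 0.15075602 -0.9868876  -4.58721598] [0.06105089 0.05622439 0.03861964]
```

Request:
{"method": "step_arm", "body": {
  "motion": [
    [0.015, 0, 0, -0.04, 0],
    [0.015, 0, 0, -0.04, 0]
  ],
  "newtons": 25
}}

```text
time_s: 21.52
tcp_pos: [0.4797, -0.1904, 0.1437]
eef_rot: [-180.0, -0.3, -10.9]
contact_force: [1.2, 0.4, -4.0]
gripper_width: 0.022
```

```bash
python3 -c "
from h import *
s=r.get_state();print(s['tcp_pos'],s['gripper_width'],s['contact_force'])
q,c=tilt(-11,'top');crop(c,'t8',300,400,190,280,7)
a=q[(q[:,2]>-.095)];print(len(a))
import sys
for x,y,z in a[np.argsort(a[:,0])][::4]: print((int(x*1000),int(y*1000),int(z*1000)),end=' ')
c=capture('scene');crop(c,'s8',150,250,200,280,7)
"
```

```text
[ 0.47972634 -0.19041219  0.14371624] 0.022030094191625067 [ 1.23227551  0.38694414 -4.01848081]
222
(-52, 10, -90) (-51, 6, -92) (-50, 1, -88) (-49, -4, -87) (-48, -8, -90) (-47, 1, -88) (-47, 14, -86) (-45, 8, -86) (-44, 2, -86) (-44, -16, -88) (-43, -5, -56) (-42, 24, -59) (-42, 6, -57) (-42, -25, -61) (-41, -14, -55) (-41, -2, -80) (-41, 18, -62) (-40, 15, -88) (-40, 12, -59) (-40, 28, -60) (-39, -2, -12) (-39, -11, -57) (-38, -5, -16) (-38, -17, -53) (-37, 6, -16) (-37, 29, -57) (-36, 23, -52) (-36, 7, -56) (-36, -15, -46) (-35, 14, -48) (-35, 9, -44) (-34, 11, -52) (-33, -1, -12) (-33, -25, -54) (-33, 8, -9) (-32, -9, -10) (-31, 2, -9) (-30, 24, -52) (-30, -25, -53) (-29, 6, -7) (-29, 15, -51) (-29, 28, -47) (-28, 25, -50) (-27, -24, -51) (-27, 19, -50) (-26, 29, -71) (-25, 28, -51) (-25, -2, -7) (-24, 17, -45) (-23, 14, -46) (-22, -19, -48) (-22, 26, -50) (-20, -16, -44) (-19, -22, -47) (-16, -21, -46) (-12, 3, -1)
```

View pics/t8.png

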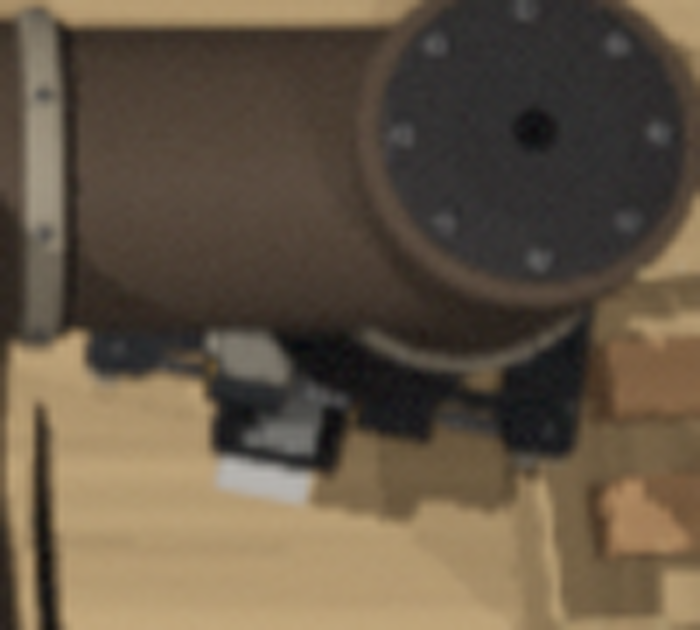

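View pics/s8.png

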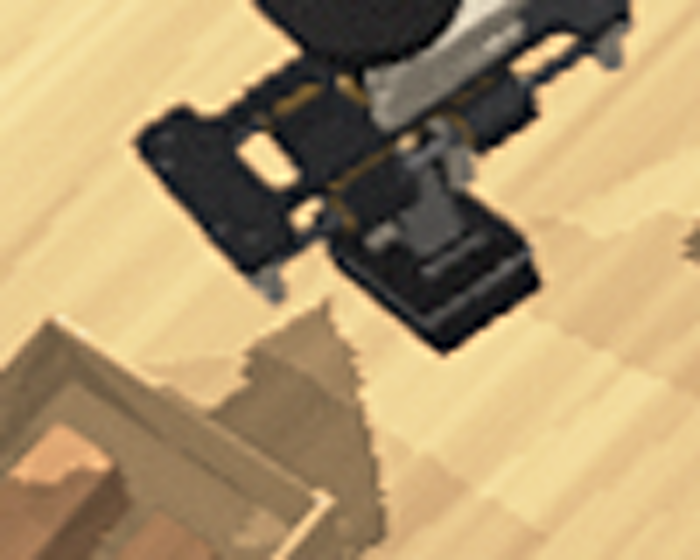

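Tilt is about 24°, tongue down (light tongue near (265,480) in the top crop). That fits under the lip, so I'll carry it firmly to dock1.

```bash
cat >> h.py <<'E'
ST=np.array([.593,.108]);SY=6.0
def dk(i,x,y=0):
    R=Ro.from_euler('z',SY,degrees=True).as_matrix()[:2,:2]
    return ST+R@np.array([.011+x,(i-1)*.084+y])
E
python3 -c "
from h import *
print(dk(1,-.001));go(*dk(1,-.001),.21,6)"
```

```text
[0.60294522 0.10904528]
move [0.0665, -0.3175, -0.0688] roll -0.2958 (deg -16.9 ) tilt [-1.7997e+02 -4.0000e-02 -1.0950e+01] p [ 0.4775 -0.19    0.1409] F [-1.1  0.3 -4.2] w 0.0218 t 21.62 j [  0.  11. -28.  -0. -51.  79.]
```

Request:
{"method": "step_arm", "body": {
  "motion": [
    [0.015, 0.005, -0.02, -0.03, 0],
    [0.015, 0.013, -0.06, -0.069, -0.06],
    [0.015, 0.022, -0.1, -0.069, -0.12],
    [0.015, 0.031, -0.14, -0.069, -0.2],
    [0.015, 0.04, -0.18, -0.069, -0.296]
  ]
}}

```text
time_s: 22.25
tcp_pos: [0.5506, -0.0198, 0.2086]
eef_rot: [-180.0, 0.1, 6.2]
contact_force: [0.2, -0.6, -3.8]
gripper_width: 0.0218
```

```bash
python3 -c "
from h import *
go(*dk(1,-.001),.21,6)"
```

```text
move [0.066, -0.1224, -0.0016] roll 0.0032 (deg 0.2 ) tilt [-1.80e+02  1.10e-01  6.18e+00] p [ 0.5506 -0.0198  0.2086] F [ 0.2 -0.6 -3.8] w 0.0218 t 22.25 j [ 18.  11. -18.  -0. -61.  78.]
```

Request:
{"method": "step_arm", "body": {
  "motion": [
    [0.015, 0.02, -0.03, 0, 0],
    [0.015, 0.04, -0.065, 0, 0],
    [0.015, 0.06, -0.1, 0, 0],
    [0.015, 0.066, -0.122, 0, 0],
    [0.015, 0.066, -0.122, 0, 0]
  ]
}}

```text
time_s: 22.88
tcp_pos: [0.6032, 0.1084, 0.2083]
eef_rot: [180.0, 0.1, 6.1]
contact_force: [-0.1, -0.5, -3.8]
gripper_width: 0.0216
```

Request:
{"method": "step_arm", "body": {
  "motion": [
    [0.015, 0, 0, 0, 0],
    [0.015, 0, 0, 0, 0]
  ]
}}

```text
time_s: 23.12
tcp_pos: [0.6034, 0.1064, 0.2098]
eef_rot: [180.0, 0.0, 6.0]
contact_force: [-0.6, -0.0, -3.6]
gripper_width: 0.0214
```

```bash
python3 -c "
from h import *
go(*dk(1,-.001),.14,6)
q,c=tilt(6,'top');crop(c,'t9',180,310,160,260,6)
a=q[(q[:,2]>-.115)];print(len(a))
for x,y,z in a[np.argsort(a[:,0])][::4]: print((int(x*1000),int(y*1000),int(z*1000)),end=' ')
"
```

```text
move [-0.0001, -0.0027, 0.0698] roll -0.0003 (deg -0.0 ) tilt [1.7999e+02 2.0000e-02 5.9800e+00] p [0.6034 0.1064 0.2098] F [-0.6 -0.  -3.6] w 0.0214 t 23.12 j [ 28.  16. -10.  -0. -63.  68.]
329
(-54, -7, -89) (-53, 1, -90) (-52, 13, -88) (-51, 17, -92) (-50, 20, -93) (-49, 16, -86) (-49, -11, -86) (-47, -1, -88) (-47, 4, -88) (-46, 13, -86) (-45, 19, -87) (-44, -22, -54) (-44, 4, -58) (-43, 13, -57) (-43, -10, -56) (-42, 10, -91) (-42, -2, -14) (-42, -11, -89) (-41, 9, -82) (-41, 12, -52) (-41, -4, -61) (-41, 0, -18) (-40, -18, -84) (-40, -8, -13) (-40, 18, -54) (-40, -5, -53) (-40, 15, -86) (-39, 24, -55) (-39, 0, -15) (-38, -26, -55) (-38, 2, -16) (-38, -8, -51) (-37, 8, -17) (-37, -5, -52) (-37, 0, -51) (-36, -8, -17) (-36, 5, -11) (-36, 14, -48) (-35, 27, -56) (-35, 11, -14) (-34, -6, -12) (-33, -9, -16) (-33, 2, -11) (-33, -21, -50) (-32, 14, -51) (-32, -9, -11) (-31, 26, -49) (-31, -6, -14) (-30, 7, -9) (-30, 10, -11) (-29, 17, -50) (-28, -7, -11) (-28, 23, -52) (-27, 7, -11) (-27, -13, -47) (-26, -10, -48) (-26, -4, -9) (-25, -22, -44) (-24, -8, -5) (-24, 24, -43) (-23, -10, -47) (-23, 22, -46) (-22, -27, -58) (-22, -25, -48) (-21, -5, -5) (-20, 21, -44) (-20, 5, -3) (-19, 0, -9) (-19, -8, -3) (-18, -2, -3) (-17, 18, -46) (-17, 8, -3) (-16, 3, -8) (-16, 15, -40) (-15, -3, -2) (-15, 2, -2) (-14, -26, -43) (-12, 18, -43) (-9, 17, -41) (-8, 23, -44) (-6, 7, 0) (-4, -4, 0) (-3, 1, -1)
```

View pics/t9.png

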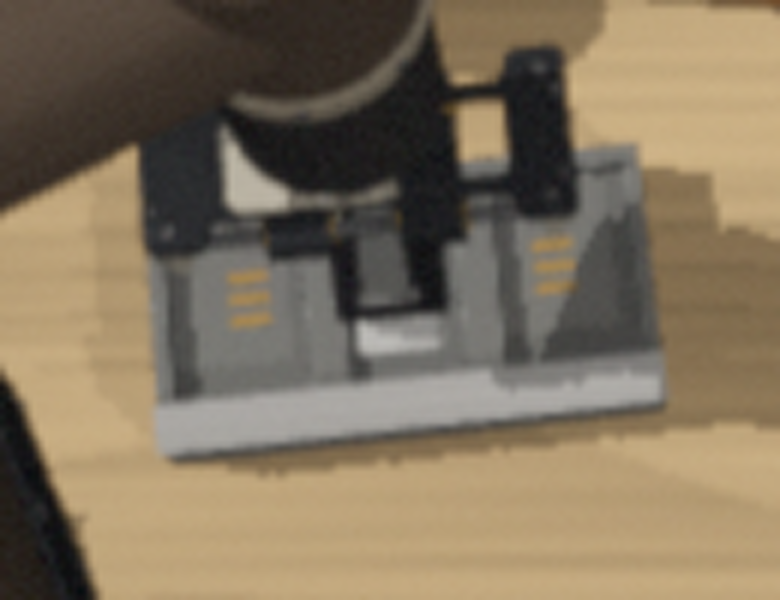

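Request:
{"method": "step_arm", "body": {
  "motion": [
    [0.015, 0, -0.002, 0.03, 0],
    [0.015, 0, -0.002, 0.06, 0],
    [0.015, 0, -0.002, 0.07, 0],
    [0.015, 0, -0.002, 0.074, 0],
    [0.015, 0, -0.002, 0.074, 0]
  ]
}}

```text
time_s: 23.8
tcp_pos: [0.604, 0.1092, 0.1367]
eef_rot: [-180.0, -0.1, 6.0]
contact_force: [0.3, -0.1, -3.0]
gripper_width: 0.0217
```

```bash
python3 -c "
from h import *
go(*dk(1,-.001),.132,6)
q,c=tilt(6,'top');crop(c,'t10',180,310,160,260,6)
"
```

```text
move [-0.0011, 0.0, 0.0047] roll 0.0004 (deg 0.0 ) tilt [-1.7999e+02 -5.0000e-02  6.0200e+00] p [0.604  0.1092 0.1367] F [ 0.3 -0.1 -3. ] w 0.0217 t 23.8 j [ 28.  20. -16.   0. -55.  68.]
```

View pics/t10.png

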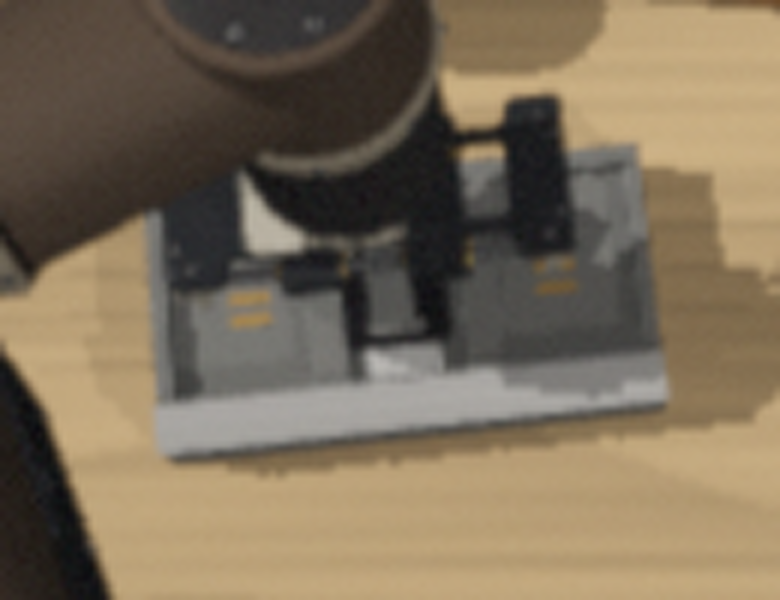

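Request:
{"method": "step_arm", "body": {
  "motion": [
    [0.015, 0, 0, 0.002, 0],
    [0.015, 0, 0, 0.004, 0],
    [0.015, 0, 0, 0.004, 0]
  ]
}}

```text
time_s: 24.22
tcp_pos: [0.6034, 0.1092, 0.1318]
eef_rot: [180.0, 0.0, 6.0]
contact_force: [-0.4, -0.3, -3.4]
gripper_width: 0.0218
```

Request:
{"method": "step_arm", "body": {
  "motion": [
    [0.015, 0, 0, 0.002, 0],
    [0.015, 0, 0, 0.002, 0]
  ]
}}

```text
time_s: 24.48
tcp_pos: [0.6034, 0.1092, 0.1297]
eef_rot: [180.0, 0.0, 6.0]
contact_force: [-0.2, -0.9, -3.0]
gripper_width: 0.0218
```

Request:
{"method": "step_arm", "body": {
  "motion": [
    [0.015, 0, 0, 0.002, 0],
    [0.015, 0, 0, 0.002, 0]
  ]
}}

```text
time_s: 24.72
tcp_pos: [0.6044, 0.1094, 0.1288]
eef_rot: [-180.0, -0.1, 6.1]
contact_force: [1.0, -0.2, 2.1]
gripper_width: 0.0217
```

Request:
{"method": "step_arm", "body": {
  "motion": [
    [0.015, 0, 0, 0.002, 0],
    [0.015, 0, 0, 0.002, 0]
  ]
}}

```text
time_s: 24.98
tcp_pos: [0.6057, 0.1097, 0.1277]
eef_rot: [-180.0, -0.3, 6.1]
contact_force: [4.0, -1.6, 6.1]
gripper_width: 0.0219
```

Request:
{"method": "step_arm", "body": {
  "motion": [
    [0.015, 0, 0, -0.003, 0],
    [0.015, -0.005, 0, -0.003, 0],
    [0.015, -0.009, 0, -0.003, 0],
    [0.015, -0.012, 0, -0.003, 0],
    [0.015, -0.012, 0, -0.003, 0]
  ]
}}

```text
time_s: 25.6
tcp_pos: [0.5912, 0.108, 0.1288]
eef_rot: [180.0, 0.0, 6.0]
contact_force: [-1.0, -0.1, -4.4]
gripper_width: 0.0217
```

Request:
{"method": "step_arm", "body": {
  "motion": [
    [0.015, -0.003, 0, 0, 0],
    [0.015, -0.005, 0, 0.001, 0],
    [0.015, -0.005, 0, 0.001, 0]
  ]
}}

```text
time_s: 25.98
tcp_pos: [0.5888, 0.108, 0.1292]
eef_rot: [-180.0, -0.3, 6.1]
contact_force: [5.4, -0.2, -1.0]
gripper_width: 0.0219
```

Request:
{"method": "step_arm", "body": {
  "motion": [
    [0.015, -0.002, 0, 0, 0],
    [0.015, -0.003, 0, 0, 0],
    [0.015, -0.003, 0, 0, 0]
  ]
}}

```text
time_s: 26.35
tcp_pos: [0.5868, 0.108, 0.13]
eef_rot: [-179.9, -0.4, 6.1]
contact_force: [7.0, -0.1, 0.9]
gripper_width: 0.0218
```

```bash
python3 -c "
from h import *
go(*dk(1,-.001),.132,6)
q,c=tilt(6,'top');crop(c,'t11',180,310,160,260,6)
c=capture('scene');crop(c,'s11',240,360,140,240,6)
"
```

```text
move [0.0162, 0.0006, -0.0019] roll 0.0017 (deg 0.1 ) tilt [-179.95   -0.4     6.1 ] p [0.5868 0.108  0.13  ] F [ 7.  -0.1  0.9] w 0.0218 t 26.35 j [ 29.  19. -18.   0. -52.  67.]
```

View pics/t11.png

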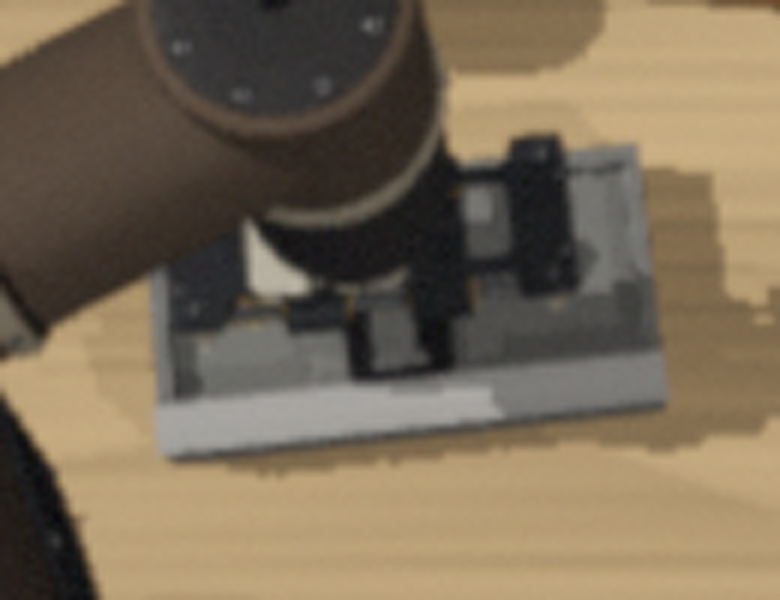

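View pics/s11.png

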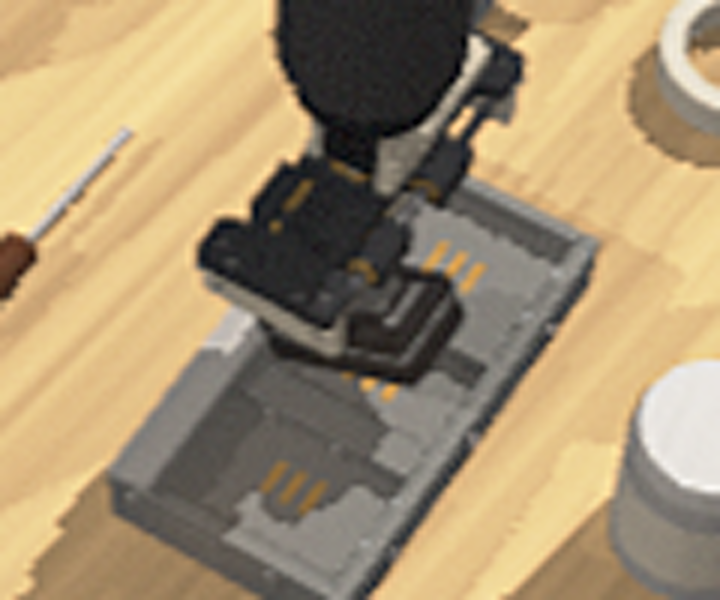

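Request:
{"method": "step_arm", "body": {
  "motion": [
    [0.015, 0, 0, 0, 0],
    [0.015, 0.004, 0, 0.003, 0],
    [0.015, 0.008, 0, 0.006, 0],
    [0.015, 0.012, 0, 0.009, 0],
    [0.015, 0.015, 0, 0.011, 0]
  ],
  "newtons": 5
}}

```text
time_s: 27.08
tcp_pos: [0.5996, 0.1091, 0.1172]
eef_rot: [-180.0, -0.1, 6.0]
contact_force: [4.4, 2.0, 3.2]
gripper_width: 0.0218
```

```bash
python3 -c "
from h import *
go(*dk(1,-.001),.132,6)
q,c=tilt(6,'scene');crop(c,'s12',240,360,140,240,6)
a=q[(q[:,2]>-.095)&(q[:,0]>0)];print(len(a))
for x,y,z in a[np.argsort(a[:,0])][::4]: print((int(x*1000),int(y*1000),int(z*1000)),end=' ')
"
```

```text
move [0.0034, 0.0004, -0.0148] roll 0.0006 (deg 0.0 ) tilt [-1.7998e+02 -9.0000e-02  6.0400e+00] p [0.5996 0.1091 0.1172] F [4.4 2.  3.2] w 0.0218 t 27.07 j [ 29.  21. -17.   0. -52.  67.]
493
(0, -26, -81) (1, -30, -62) (4, -20, -80) (6, -17, -34) (7, -23, -31) (7, -29, -53) (8, -27, -85) (9, -22, -13) (9, -16, -86) (10, 18, 29) (10, -27, -58) (11, -24, -32) (12, -34, -78) (12, -11, -7) (13, -12, -10) (14, -12, -16) (15, -18, -31) (15, -30, -44) (16, -8, -26) (16, 20, -28) (17, 14, -30) (17, -26, -53) (18, -1, -16) (18, -7, -20) (18, -24, -32) (18, -28, -56) (19, -13, -93) (20, -4, -22) (20, 14, -27) (21, 6, -29) (22, -27, -61) (22, -1, -24) (23, 29, -34) (23, -8, -25) (24, 2, -28) (24, -16, -85) (25, -18, -28) (26, -25, -84) (26, 3, -20) (27, 21, -27) (27, 8, -27) (28, -22, -25) (28, -4, -32) (29, 10, -22) (29, -25, -27) (30, -29, -50) (30, 15, -27) (31, -26, -48) (32, -16, -85) (32, 0, -23) (33, 0, -28) (33, 15, -19) (34, -31, -45) (34, -25, -40) (35, -27, -31) (36, 19, -27) (36, -24, -22) (37, -25, -27) (37, 9, -19) (37, -1, -34) (38, 4, -89) (39, 7, -21) (39, 22, -88) (39, -29, 
[... 155 characters left out ...]
-2, -88) (43, -32, -47) (43, 27, -37) (43, 14, -38) (43, 2, -88) (43, -9, -48) (44, -17, -84) (44, 26, -47) (44, 29, -68) (45, -24, -38) (45, 5, -85) (45, -8, -30) (45, 6, -49) (45, -31, -47) (46, -2, -85) (46, -34, -77) (46, -13, -51) (47, -22, -88) (47, -22, -45) (47, 7, -85) (48, -11, -90) (48, 30, -78) (49, 18, -86) (49, 23, -81) (50, -1, -89) (50, 32, -73) (53, -14, -82) (55, 31, -74) (56, 5, -74) (56, 34, -71) (57, 8, -72) (57, -4, -72) (58, 13, -72) (58, 0, -71) (59, 4, -70) (60, 34, -73) (61, -16, -71) (61, 7, -73) (62, 13, -74) (63, 23, -69) (63, 24, -82) (64, -2, -75) (64, -32, -89) (65, -21, -86) (65, 29, -86) (65, -9, -82) (65, -11, -73) (66, -10, -87) (66, -19, -74) (67, 3, -68)
```

View pics/s12.png

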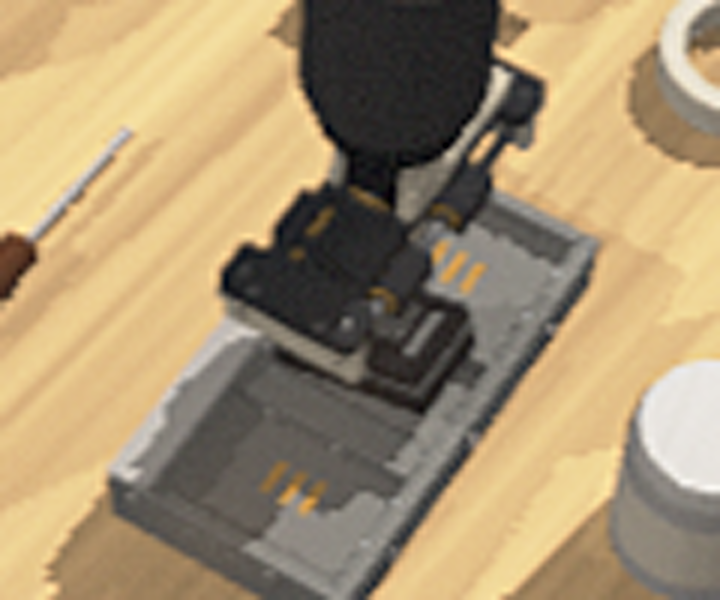

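Request:
{"method": "step_arm", "body": {
  "motion": [
    [0.015, 0.003, 0, 0.004, 0],
    [0.015, 0.006, 0, 0.008, 0],
    [0.015, 0.009, 0, 0.012, 0],
    [0.015, 0.011, 0, 0.016, 0],
    [0.015, 0.012, 0, 0.018, 0]
  ]
}}

```text
time_s: 27.75
tcp_pos: [0.6108, 0.1101, 0.0983]
eef_rot: [180.0, 0.0, 6.0]
contact_force: [4.9, 1.0, 2.4]
gripper_width: 0.022
```

```bash
python3 -c "
from h import *
go(*dk(1,-.001),.132,6)
q,c=tilt(6,'scene');crop(c,'s13',240,360,140,240,6)
a=q[(q[:,2]>-.06)&(q[:,0]>16)|(q[:,2]>-.05)&(abs(q[:,1])<.025)&(q[:,0]>.015)];print(len(a))
for x,y,z in a[np.argsort(a[:,0])][::3]: print((int(x*1000),int(y*1000),int(z*1000)),end=' ')
"
```

```text
move [-0.008, 0.0002, -0.0337] roll 0.0005 (deg 0.0 ) tilt [180.     0.     6.03] p [0.6108 0.1101 0.0983] F [4.9 1.  2.4] w 0.022 t 27.75 j [ 28.  23. -17.   0. -50.  68.]
121
(15, -10, -30) (15, -17, -33) (16, 24, -33) (17, 4, -30) (17, -14, -29) (17, -20, -32) (18, -8, -36) (18, -4, -23) (18, 8, -34) (20, 17, -32) (20, -2, -31) (21, -8, -34) (21, 21, -31) (22, 1, -34) (23, 6, -34) (24, 17, -29) (24, -20, -32) (25, -4, -30) (26, -22, -35) (26, -22, -40) (27, 24, -35) (28, -13, -33) (29, 15, -34) (30, -11, -34) (31, 11, -34) (31, -7, -32) (32, 15, -32) (32, -14, -39) (33, 20, -31) (34, 19, -36) (34, -5, -37) (36, -14, -30) (36, 9, -32) (37, -9, -37) (37, -16, -34) (37, -9, -42) (37, -16, -45) (38, 13, -36) (38, -23, -40) (39, 16, -33) (51, 18, -49)
```

View pics/s13.png

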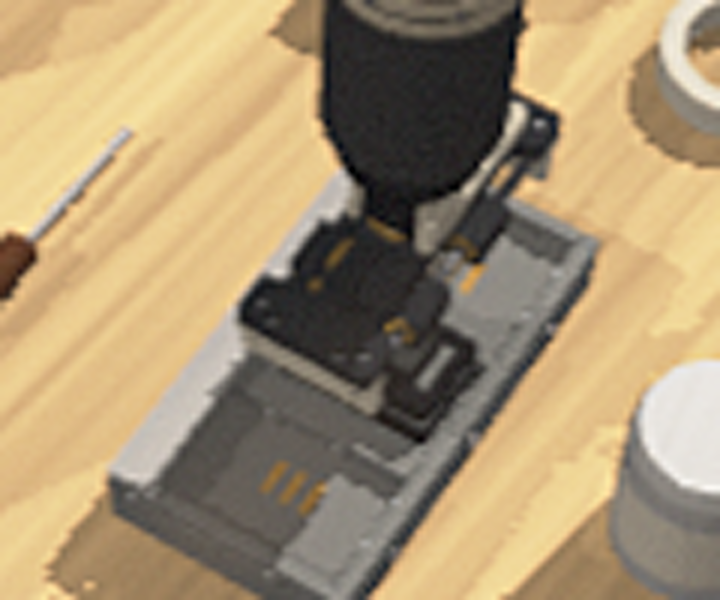

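Request:
{"method": "step_arm", "body": {
  "motion": [
    [0.04, 0, 0, 0, 0],
    [0.04, 0, 0, 0, 0],
    [0.04, 0, 0, -0.03, 0],
    [0.04, 0, 0, -0.08, 0],
    [0.04, 0, 0, -0.13, 0]
  ]
}}

```text
time_s: 28.42
tcp_pos: [0.6094, 0.1096, 0.2294]
eef_rot: [180.0, 0.2, 6.0]
contact_force: [0.2, -0.3, 0.7]
gripper_width: 0.04
```

Request:
{"method": "step_arm", "body": {
  "motion": [
    [0.04, -0.01, 0.05, 0, 0],
    [0.04, -0.02, 0.1, 0, 0],
    [0.04, -0.03, 0.15, 0, 0],
    [0.04, -0.04, 0.2, 0, 0],
    [0.04, -0.05, 0.25, 0, 0]
  ]
}}

```text
time_s: 29.05
tcp_pos: [0.5858, -0.1453, 0.2284]
eef_rot: [-180.0, 0.1, 6.0]
contact_force: [0.5, 0.9, -0.2]
gripper_width: 0.04
```

```bash
cat >> h.py <<'E'
def chk(i):
  for n in('top','scene'):
    c=capture(n);W=cloud(c)
    R=np.eye(3);R=Ro.from_euler('z',SY,degrees=True).as_matrix();o=np.array([*dk(i,0),.03])
    Q=(W-o)@R
    m=(abs(Q[...,0])<.09)&(abs(Q[...,1])<.04)
    b=Q[m&(Q[...,2]>.028)&(Q[...,2]<.042)&(abs(Q[...,0])<.056)&(abs(Q[...,1])<.033)]; t=Q[m&(Q[...,2]>.06)]
    A=np.c_[b[:,:2],np.ones(len(b))];co=np.linalg.lstsq(A,b[:,2],rcond=None)[0] if len(b)>5 else None
    print(n,'body',len(b),rect(b) if len(b)>4 else'','slopes deg',np.degrees(co[:2]).round(1) if co is not None else '','z',None if co is None else round(co[2]*1000,1),'rib',len(t),rect(t) if len(t)>4 else '',np.round(np.median(t[:,2])*1000,1) if len(t) else '')
E
python3 -c "
from h import *
chk(1)
c=capture('top');crop(c,'t14',180,310,160,260,6)
c=capture('scene');crop(c,'s14',240,360,140,240,6)
go(.612,-.332,.2,-15.5)
print([(round(d['p'],2),np.round(d['location'],3).tolist()) for n in('scene','top') for d in spotter.tip_of(n,'pack0')[:6]])
"
```

```text
top body 0  slopes deg  z None rib 1128 (array([-42.1, -14.4]), 95.6, 51.0, 0.2) 605.4
scene body 281 (array([-1.1, -2.9]), 98.0, 58.2, 0.3) slopes deg [0.2 0.2] z 34.1 rib 713 (array([-31.4, -14.4]), 115.8, 51.2, 0.1) 595.2
move [0.0067, 0.1888, 0.0281] roll 0.3733 (deg 21.4 ) tilt [-1.7997e+02  1.0000e-01  5.8900e+00] p [ 0.586  -0.1449  0.2282] F [ 0.2  0.  -0.9] w 0.04 t 29.25 j [  5.  15. -10.  -0. -65.  91.]
[(0.93, [0.615, -0.335, 0.001]), (0.92, [0.602, 0.11, 0.026]), (0.2, [0.591, 0.109, 0.002]), (0.85, [0.616, -0.331, 0.003])]
```

View pics/t14.png

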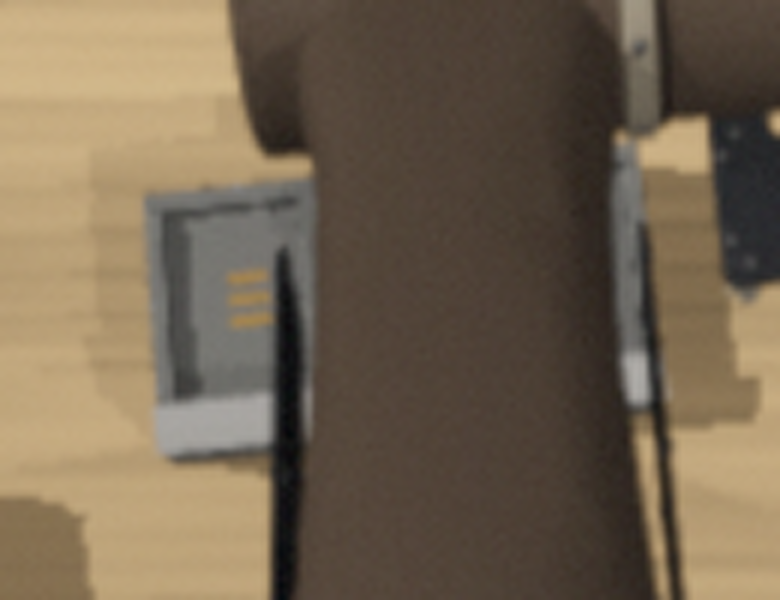

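View pics/s14.png

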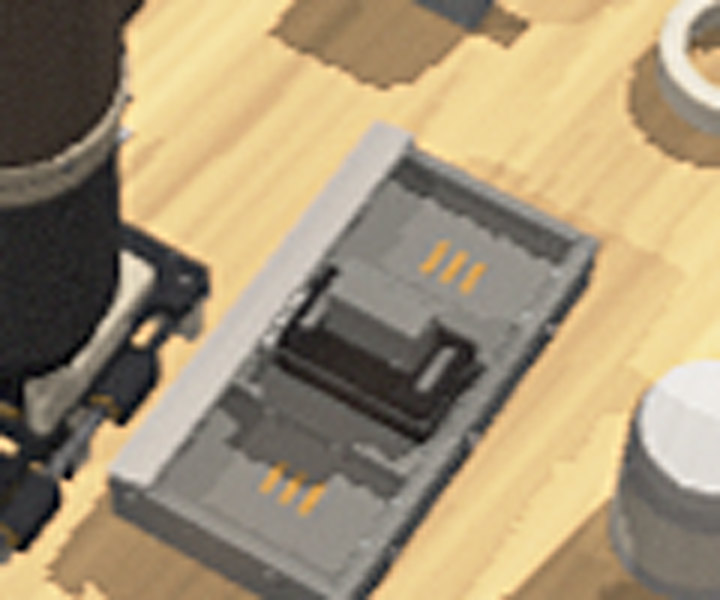

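Pack 1 sits flat in dock1 (crop (380,360)): body top is 34 mm above the floor with no slope. Now the second pack.

```bash
python3 -c "
from h import *
c=capture('top');W=cloud(c)
for a in [(.612,-.332,.055,.058,.08),(.612,-.332,.055,.028,.04)]:
    P=sel(W,*a);print(len(P),rect(P) if len(P)>4 else '')
go(.626,-.335,.15,-15.6)
"
```

```text
130 (array([ 611.9, -330.7]), 56.3, 22.6, -17.4)
314 (array([ 612.8, -331.2]), 97.6, 57.2, -17.2)
move [0.0187, 0.195, 0.0786] roll 0.3781 (deg 21.7 ) tilt [-1.7998e+02  4.0000e-02  6.0700e+00] p [ 0.5869 -0.1431  0.2286] F [-0.1  0.6  0.3] w 0.0402 t 29.4 j [  5.  15. -10.  -0. -65.  91.]
```

Request:
{"method": "step_arm", "body": {
  "motion": [
    [0.045, 0.004, 0.04, 0.015, 0.1],
    [0.045, 0.008, 0.085, 0.03, 0.2],
    [0.045, 0.0135, 0.14, 0.05, 0.3],
    [0.045, 0.0187, 0.195, 0.078, 0.385],
    [0.045, 0.0187, 0.195, 0.078, 0.385]
  ]
}}

```text
time_s: 30.02
tcp_pos: [0.6248, -0.3374, 0.1464]
eef_rot: [-180.0, 0.4, -16.2]
contact_force: [-0.3, 0.9, -0.0]
gripper_width: 0.0452
```

Request:
{"method": "step_arm", "body": {
  "motion": [
    [0.045, 0, 0, 0, 0],
    [0.045, 0, 0, 0, 0]
  ]
}}

```text
time_s: 30.28
tcp_pos: [0.6269, -0.3344, 0.1521]
eef_rot: [-180.0, -0.1, -15.9]
contact_force: [-0.3, -0.0, 0.4]
gripper_width: 0.0449
```

```bash
python3 -c "
from h import *
go(.626,-.335,.061,-16)
"
```

```text
move [-0.0009, 0.0008, 0.0911] roll 0.0018 (deg 0.1 ) tilt [-1.80e+02 -9.00e-02 -1.59e+01] p [ 0.6269 -0.3344  0.1521] F [-0.3 -0.   0.4] w 0.0449 t 30.27 j [-12.  27.  -1.   0. -61.  87.]
```

Request:
{"method": "step_arm", "body": {
  "motion": [
    [0.045, -0.001, 0.001, 0.04, 0],
    [0.045, -0.001, 0.001, 0.08, 0],
    [0.045, -0.001, 0.001, 0.091, 0],
    [0.015, -0.001, 0.001, 0.091, 0],
    [0.015, -0.001, 0.001, 0.091, 0]
  ],
  "newtons": 5
}}

```text
time_s: 30.9
tcp_pos: [0.6263, -0.3367, 0.0622]
eef_rot: [180.0, -0.2, -16.0]
contact_force: [-0.3, 0.1, 0.7]
gripper_width: 0.0307
```

Request:
{"method": "step_arm", "body": {
  "motion": [
    [0.015, 0, 0, 0, 0],
    [0.015, 0, 0, 0, 0],
    [0.015, 0, 0, 0, 0]
  ]
}}

```text
time_s: 31.28
tcp_pos: [0.6259, -0.3366, 0.0617]
eef_rot: [180.0, -0.2, -16.0]
contact_force: [-0.1, 2.8, 6.2]
gripper_width: 0.022
```

Request:
{"method": "step_arm", "body": {
  "motion": [
    [0.015, 0, 0, -0.01, 0],
    [0.015, 0, 0, -0.02, 0],
    [0.015, 0, 0, -0.03, 0],
    [0.015, 0, 0, -0.04, 0],
    [0.015, 0, 0, -0.045, 0]
  ]
}}

```text
time_s: 31.9
tcp_pos: [0.6252, -0.3367, 0.1059]
eef_rot: [180.0, -0.1, -16.0]
contact_force: [0.1, 0.3, -3.2]
gripper_width: 0.0219
```

Request:
{"method": "step_arm", "body": {
  "motion": [
    [0.015, 0, 0, 0, 0],
    [0.015, 0, 0, 0, 0]
  ],
  "newtons": 3
}}

```text
time_s: 32.15
tcp_pos: [0.6246, -0.3364, 0.1044]
eef_rot: [-180.0, 0.0, -16.0]
contact_force: [0.7, 0.0, -3.9]
gripper_width: 0.0224
```

```bash
python3 -c "
from h import *
q,c=tilt(-16,'top');crop(c,'t15',330,430,180,270,7)
a=q[(q[:,2]>-.1)];print(len(a))
for x,y,z in a[np.argsort(a[:,0])][::4]: print((int(x*1000),int(y*1000),int(z*1000)),end=' ')
"
```

```text
447
(-83, 4, -98) (-79, -1, -57) (-78, 21, -59) (-77, 15, -58) (-76, 6, -66) (-75, -11, -61) (-74, 21, -62) (-73, 5, -61) (-73, -8, -62) (-72, 9, -57) (-71, -6, -58) (-70, 6, -61) (-69, 13, -60) (-68, -10, -65) (-66, -6, -62) (-66, -11, -58) (-65, 10, -60) (-64, 7, -60) (-63, 15, -57) (-62, 9, -53) (-62, 11, -60) (-60, -7, -58) (-59, 5, -61) (-59, -13, -55) (-59, 12, -43) (-59, 17, -35) (-58, -13, -43) (-58, 9, -27) (-58, 1, -49) (-57, -24, -47) (-57, -19, -55) (-57, -21, -52) (-57, -23, -34) (-57, -11, -36) (-56, 6, -30) (-56, 11, -38) (-55, 31, -99) (-55, -19, -33) (-55, 28, -98) (-54, 22, -33) (-53, 9, -34) (-53, -3, -34) (-52, -26, -36) (-51, 1, -31) (-51, 28, -38) (-49, 5, -29) (-49, 22, -99) (-49, -5, -32) (-49, -16, -37) (-48, 11, -30) (-47, 8, -31) (-46, 3, -27) (-45, 5, -32) (-45, -15, -25) (-44, 0, -31) (-43, -24, -34) (-43, 0, 5) (-42, 10, -39) (-42, 34, -99) (-42, 5, -34) (-41, 5, -7) (-41, -4, -10) (-41, 23, -29) (-41, 7, 0) (-40, 10, -16) (-40, -25, -32) (-40, -18, -28) (-39, -5, 11) (-39, 7, 9) (-39, 9, 4) (-38, 26, -33) (-37, 23, -32) (-37, -9, 4) (-36, 0, 4) (-35, 12, 0) (-34, 11, -29) (-34, -8, 6) (-33, 6, 13) (-33, -17, -30) (-32, -20, -29) (-32, 25, -29) (-31, 12, -17) (-30, 19, -29) (-29, -19, -28) (-28, 28, -60) (-28, 5, 6) (-27, 28, -35) (-27, 22, -31) (-26, 11, 3) (-25, -21, -27) (-25, -3, 4) (-24, 3, 7) (-24, 29, -50) (-23, -17, -28) (-21, -21, -30) (-21, 14, -32) (-20, 11, -32) (-20, -25, -33) (-19, -20, -28) (-18, 12, -27) (-17, 1, 6) (-16, 11, -20) (-15, -22, -26) (-15, 23, -26) (-14, -25, -29) (-11, -22, -30) (-10, -14, 21) (-9, -23, -23) (-6, -9, 14) (-6, -7, 10) (-3, -6, 11) (10, 22, -98)
```

Request:
{"method": "step_arm", "body": {
  "motion": [
    [0.015, 0, 0, 0, 0],
    [0.015, 0, 0, 0, 0]
  ]
}}

```text
time_s: 32.45
tcp_pos: [0.6248, -0.3365, 0.1046]
eef_rot: [180.0, 0.0, -16.0]
contact_force: [0.3, 0.5, -2.3]
gripper_width: 0.0219
```

```bash
cat >> h.py <<'E'
def fit(yaw):
  from scipy.optimize import least_squares
  q,c=tilt(yaw,'top');b=q[(abs(q[:,1])>.013)&(abs(q[:,1])<.026)&(q[:,2]>-.1)]
  # body top line ransac
  best=None
  X=b[:,0]*1000;Z=b[:,2]*1000
  rng=np.random.default_rng(0)
  for _ in range(3000):
    i,j=rng.choice(len(X),2,replace=False)
    if abs(X[i]-X[j])<12: continue
    m=(Z[j]-Z[i])/(X[j]-X[i])
    if not -.05<m<.8: continue
    k=abs(Z-(Z[i]+m*(X-X[i])))<2.5
    if best is None or k.sum()>best.sum(): best=k
  m,k=np.polyfit(X[best],Z[best],1)
  s=r.get_state()
  print('tilt',round(np.degrees(np.arctan(m)),1),'body top z at x=0',round(k,1),'xrange',np.round([X[best].min(),X[best].max()],1),best.sum(),len(X),'tcp',np.round(s['tcp_pos'],4),'F',np.round(s['contact_force'],1),s['gripper_width'])
E
python3 -c "
from h import *
fit(-16)"
```

```text
tilt 7.7 body top z at x=0 -26.7 xrange [-59.9  -7.4] 90 175 tcp [ 0.6248 -0.3365  0.1047] F [-0.3 -0.5 -2.8] 0.022131723529501032
```

Request:
{"method": "step_arm", "body": {
  "motion": [
    [0.015, 0, 0, 0.01, 0],
    [0.015, 0, 0, 0, 0],
    [0.015, 0, 0, 0, 0]
  ]
}}

```text
time_s: 32.88
tcp_pos: [0.6256, -0.3369, 0.1061]
eef_rot: [180.0, -0.1, -16.0]
contact_force: [-0.2, -0.5, -2.7]
gripper_width: 0.0221
```

```bash
python3 -c "
from h import *
fit(-16)"
```

```text
tilt 9.3 body top z at x=0 -28.6 xrange [-56.5  -6.3] 77 156 tcp [ 0.6255 -0.3367  0.1058] F [ 0.3  0.5 -3.2] 0.022276987871704904
```

Request:
{"method": "step_arm", "body": {
  "motion": [
    [0.015, 0, 0, -0.025, 0],
    [0.015, 0, 0, 0, 0],
    [0.015, 0, 0, -0.02, 0],
    [0.015, 0, 0, -0.02, 0]
  ]
}}

```text
time_s: 33.42
tcp_pos: [0.626, -0.337, 0.1266]
eef_rot: [180.0, -0.2, -16.0]
contact_force: [-0.3, -0.2, -2.6]
gripper_width: 0.0222
```

```bash
python3 -c "
from h import *
fit(-16)"
```

```text
tilt 21.8 body top z at x=0 -35.5 xrange [-49.   -5.3] 66 141 tcp [ 0.6256 -0.3367  0.1257] F [-0.8  0.3 -3.5] 0.021607839928171235
```

Request:
{"method": "step_arm", "body": {
  "motion": [
    [0.015, 0, 0, 0, 0],
    [0.015, 0, 0, -0.04, 0],
    [0.015, 0, 0, -0.075, 0],
    [0.015, 0, 0, -0.085, 0],
    [0.015, 0, 0, -0.085, 0]
  ],
  "newtons": 25
}}

```text
time_s: 34.1
tcp_pos: [0.6248, -0.3363, 0.2096]
eef_rot: [-180.0, -0.0, -16.0]
contact_force: [-0.2, -0.3, -3.2]
gripper_width: 0.022
```

```bash
python3 -c "
from h import *
fit(-16);print(dk(0,.0045));go(*dk(0,.0045),.21,6)"
```

```text
tilt 19.5 body top z at x=0 -35.7 xrange [-49.6  -2.4] 91 178 tcp [ 0.6243 -0.3361  0.2084] F [-0.3 -0.1 -3.7] 0.021682239574823597
[0.61719548 0.02608035]
move [-0.107, -0.3461, -0.0012] roll -0.3848 (deg -22.0 ) tilt [-1.7997e+02  9.0000e-02 -1.6050e+01] p [ 0.6243 -0.3361  0.2084] F [-0.3 -0.1 -3.7] w 0.0217 t 34.15 j [-13.  25.   3.  -0. -68.  87.]
```

Request:
{"method": "step_arm", "body": {
  "motion": [
    [0.015, -0.015, -0.05, 0, 0],
    [0.015, -0.03, -0.1, 0, -0.1],
    [0.015, -0.045, -0.15, 0, -0.2],
    [0.015, -0.06, -0.2, 0, -0.3],
    [0.015, -0.077, -0.25, 0, -0.385]
  ]
}}

```text
time_s: 34.78
tcp_pos: [0.6188, -0.0734, 0.2078]
eef_rot: [-180.0, 0.2, 6.2]
contact_force: [0.8, 0.3, -3.8]
gripper_width: 0.0217
```

```bash
python3 -c "
from h import *
go(*dk(0,.0045),.2,6)"
```

```text
move [0.0091, -0.099, 0.0077] roll 0.0032 (deg 0.2 ) tilt [-1.7999e+02  1.7000e-01  6.1900e+00] p [ 0.6188 -0.0734  0.2078] F [ 0.8  0.3 -3.8] w 0.0217 t 34.77 j [ 11.  17.  -9.  -0. -64.  85.]
```

Request:
{"method": "step_arm", "body": {
  "motion": [
    [0.015, 0.004, -0.04, 0.007, 0],
    [0.015, 0.009, -0.08, 0.007, 0],
    [0.015, 0.009, -0.099, 0.007, 0],
    [0.015, 0.009, -0.099, 0.007, 0],
    [0.015, 0.009, -0.099, 0.007, 0]
  ]
}}

```text
time_s: 35.4
tcp_pos: [0.6181, 0.0237, 0.2021]
eef_rot: [180.0, 0.1, 6.0]
contact_force: [-1.0, -0.5, -3.0]
gripper_width: 0.0215
```

```bash
python3 -c "
from h import *
go(*dk(0,.0045),.135,6);fit(6)
c=capture('top');crop(c,'t16',180,310,160,260,6)
q,c=tilt(6,'top')
a=q[(q[:,2]>-.11)&(q[:,0]<-.03)];print(len(a))
for x,y,z in a[np.argsort(a[:,0])][::3]: print((int(x*1000),int(y*1000),int(z*1000)),end=' ')
"
```

```text
move [-0.0006, -0.0024, 0.0671] roll 0.0002 (deg 0.0 ) tilt [1.7998e+02 8.0000e-02 6.0100e+00] p [0.6181 0.0237 0.2021] F [-1.  -0.5 -3. ] w 0.0215 t 35.4 j [ 20.  17. -10.  -0. -63.  76.]
tilt 20.2 body top z at x=0 -36.1 xrange [-49.3  -6.1] 81 142 tcp [0.6182 0.0235 0.2024] F [-0.8 -0.1 -2.4] 0.021714979412141656
236
(-61, 3, -84) (-61, -18, -83) (-60, -15, -85) (-59, -12, -85) (-58, 0, -83) (-58, -18, -82) (-57, 3, -88) (-56, 18, -84) (-56, -6, -85) (-55, 5, -83) (-54, 11, -83) (-54, -12, -83) (-53, -9, -83) (-52, -6, -88) (-52, 11, -81) (-51, -16, -84) (-50, -10, -83) (-50, -19, -89) (-50, 2, -79) (-49, -16, -79) (-48, -22, -55) (-48, 7, -55) (-48, 11, -83) (-48, -7, -52) (-48, 10, -57) (-47, -4, -52) (-47, 1, -50) (-47, 4, -78) (-46, -1, -82) (-46, 4, -54) (-46, 28, -57) (-45, 13, -79) (-45, 7, -83) (-45, 16, -79) (-45, -10, -79) (-45, 20, -79) (-45, -7, -78) (-44, -1, -78) (-44, 6, -48) (-44, 27, -52) (-43, 3, -53) (-43, -11, -48) (-42, -17, -53) (-42, -14, -54) (-42, 15, -54) (-41, -8, -14) (-41, -6, -14) (-41, 18, -43) (-41, 9, -47) (-40, -20, -49) (-40, 8, -12) (-39, 5, -15) (-39, 11, -14) (-39, 21, -49) (-38, 2, -10) (-38, 3, -48) (-38, 15, -56) (-38, -20, -47) (-37, 27, -53) (-37, -5, -44) (-37, 10, -11) (-36, 12, -51) (-36, -17, -52) (-36, 23, -48) (-35, -3, -49) (-35, -3, -13) (-35, -27, -50) (-34, -21, -49) (-34, 2, -52) (-34, 11, -49) (-33, -12, -48) (-33, 1, -6) (-32, -18, -43) (-32, 7, -8) (-32, 4, -11) (-31, 14, -47) (-30, -7, -9) (-30, 20, -47) (-30, 23, -48)
```

View pics/t16.png

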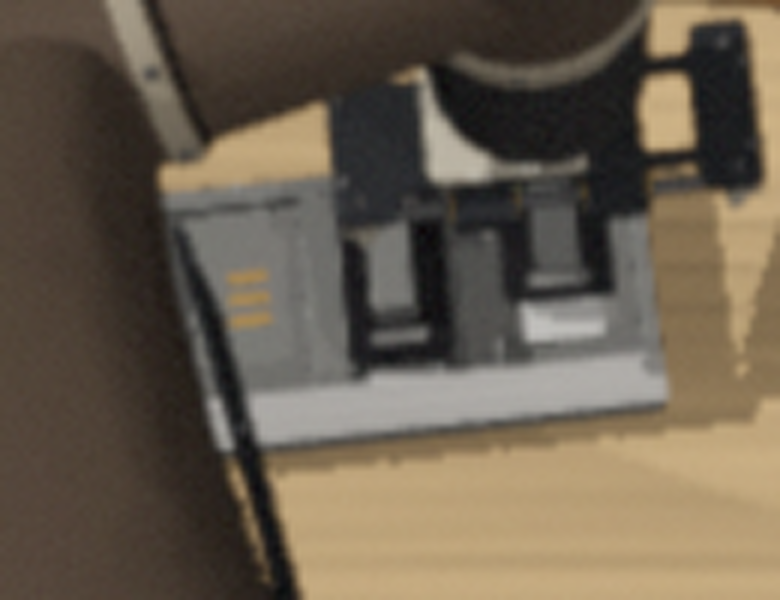

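Request:
{"method": "step_arm", "body": {
  "motion": [
    [0.015, 0.004, -0.0022, 0.03, 0],
    [0.015, 0.004, -0.0022, 0.055, 0],
    [0.015, 0.004, -0.0022, 0.068, 0],
    [0.015, 0.004, -0.0022, 0.072, 0],
    [0.015, 0.004, -0.0022, 0.072, 0]
  ]
}}

```text
time_s: 36.17
tcp_pos: [0.6227, 0.0269, 0.1314]
eef_rot: [180.0, -0.0, 6.0]
contact_force: [0.1, 0.5, -3.1]
gripper_width: 0.0216
```

Request:
{"method": "step_arm", "body": {
  "motion": [
    [0.015, 0, 0, 0.002, 0],
    [0.015, 0, 0, 0.002, 0]
  ]
}}

```text
time_s: 36.42
tcp_pos: [0.6224, 0.0271, 0.1294]
eef_rot: [-180.0, -0.0, 6.0]
contact_force: [-0.2, 0.2, -2.3]
gripper_width: 0.022
```

Request:
{"method": "step_arm", "body": {
  "motion": [
    [0.015, 0, 0, 0.002, 0],
    [0.015, 0, 0, 0.002, 0]
  ]
}}

```text
time_s: 36.67
tcp_pos: [0.6221, 0.027, 0.1268]
eef_rot: [-180.0, 0.0, 6.0]
contact_force: [-0.2, 0.1, -3.2]
gripper_width: 0.022
```

Request:
{"method": "step_arm", "body": {
  "motion": [
    [0.015, 0, 0, 0.002, 0],
    [0.015, 0, 0, 0.002, 0]
  ]
}}

```text
time_s: 36.92
tcp_pos: [0.6225, 0.0271, 0.1251]
eef_rot: [180.0, -0.0, 6.0]
contact_force: [0.5, 0.1, 0.1]
gripper_width: 0.0221
```

Request:
{"method": "step_arm", "body": {
  "motion": [
    [0.015, 0, 0, -0.0015, 0],
    [0.015, -0.005, 0, -0.0015, 0],
    [0.015, -0.01, 0, -0.0015, 0],
    [0.015, -0.014, 0, -0.0015, 0],
    [0.015, -0.016, 0, -0.0015, 0]
  ]
}}

```text
time_s: 37.55
tcp_pos: [0.606, 0.0253, 0.1265]
eef_rot: [-180.0, -0.0, 6.0]
contact_force: [-0.0, -0.8, -2.4]
gripper_width: 0.0221
```

Request:
{"method": "step_arm", "body": {
  "motion": [
    [0.015, -0.002, 0, 0, 0],
    [0.015, -0.004, 0, 0, 0],
    [0.015, -0.004, 0, 0, 0]
  ]
}}

```text
time_s: 37.92
tcp_pos: [0.6035, 0.0252, 0.127]
eef_rot: [-180.0, -0.2, 6.1]
contact_force: [4.6, 0.4, -2.5]
gripper_width: 0.0217
```

Request:
{"method": "step_arm", "body": {
  "motion": [
    [0.015, -0.002, 0, 0, 0],
    [0.015, -0.003, 0, 0, 0],
    [0.015, -0.003, 0, 0, 0]
  ]
}}

```text
time_s: 38.3
tcp_pos: [0.602, 0.0251, 0.128]
eef_rot: [-180.0, -0.3, 6.1]
contact_force: [6.3, -0.1, 0.6]
gripper_width: 0.022
```

Request:
{"method": "step_arm", "body": {
  "motion": [
    [0.015, 0, 0, 0, 0],
    [0.015, 0.003, 0, 0.003, 0],
    [0.015, 0.007, 0, 0.006, 0],
    [0.015, 0.01, 0, 0.009, 0],
    [0.015, 0.012, 0, 0.011, 0]
  ],
  "newtons": 5
}}

```text
time_s: 38.92
tcp_pos: [0.6118, 0.026, 0.1151]
eef_rot: [180.0, -0.0, 6.0]
contact_force: [4.4, 0.8, 3.0]
gripper_width: 0.0221
```

```bash
python3 -c "
from h import *
go(*dk(0,0),.1,6)
q,c=tilt(6,'scene');crop(c,'s17',240,360,140,240,6)
a=q[(q[:,2]>-.05)&(abs(q[:,1])<.025)&(q[:,0]>.015)];print(len(a))
for x,y,z in a[np.argsort(a[:,0])][::3]: print((int(x*1000),int(y*1000),int(z*1000)),end=' ')
"
```

```text
move [0.0008, 0.0005, 0.0151] roll 0.0005 (deg 0.0 ) tilt [ 1.80e+02 -1.00e-02  6.03e+00] p [0.6118 0.026  0.1151] F [4.4 0.8 3. ] w 0.0221 t 38.92 j [ 21.  21. -17.   0. -52.  75.]
164
(15, 18, -28) (16, -7, -21) (16, -7, -27) (17, 7, -17) (18, 1, -20) (18, 1, -25) (18, 12, -29) (19, 17, -23) (19, 5, -31) (19, 11, -32) (20, -7, -30) (21, -20, -34) (22, 24, -30) (22, -5, -24) (22, -23, -23) (24, -24, -32) (25, 19, -27) (25, -15, -26) (26, 0, -29) (26, -11, -30) (26, 10, -25) (27, -1, -31) (28, 2, -30) (28, 13, -27) (30, 23, -27) (30, 0, -30) (32, -15, -26) (32, -3, -29) (33, 11, -20) (33, 17, -28) (34, -12, -22) (35, 3, -32) (36, -15, -28) (36, 0, -20) (37, 0, -32) (37, -12, -24) (38, 4, -24) (38, -19, -27) (39, 9, -36) (40, -3, -34) (40, 12, -27) (40, 18, -29) (40, 19, -43) (41, -5, -37) (41, 5, -35) (41, 24, -49) (42, 10, -35) (42, -24, -39) (42, -24, -45) (43, -19, -40) (43, 9, -45) (43, 14, -46) (44, -21, -42) (44, -10, -45) (45, 12, -46)
```

View pics/s17.png

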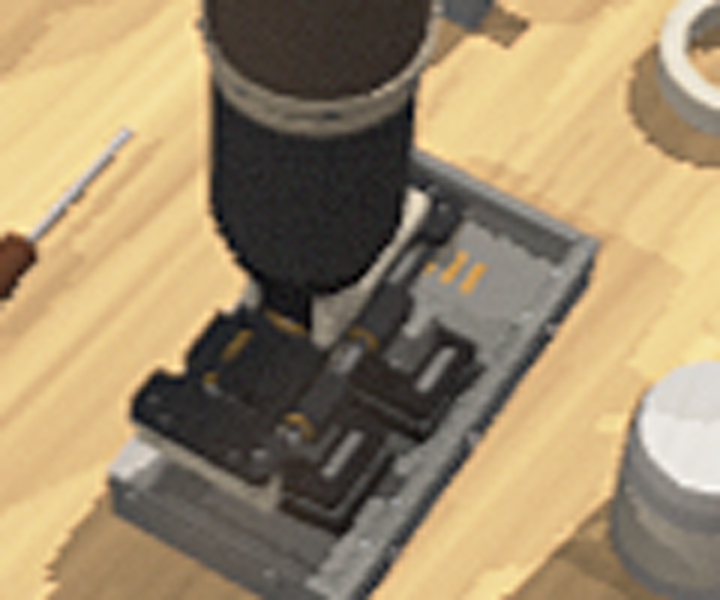

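Request:
{"method": "step_arm", "body": {
  "motion": [
    [0.015, 0.003, 0, 0.004, 0],
    [0.015, 0.006, 0, 0.008, 0],
    [0.015, 0.008, 0, 0.012, 0],
    [0.015, 0.01, 0, 0.016, 0],
    [0.015, 0.011, 0, 0.017, 0]
  ]
}}

```text
time_s: 39.6
tcp_pos: [0.6218, 0.027, 0.0981]
eef_rot: [180.0, 0.1, 6.0]
contact_force: [-0.3, 1.3, 8.8]
gripper_width: 0.0222
```

```bash
python3 -c "
from h import *
go(*dk(0,0),.1,6);chk(0)
q,c=tilt(6,'scene')
a=q[(q[:,2]>-.055)&(abs(q[:,1])<.025)&(q[:,0]>.015)];print(len(a))
for x,y,z in a[np.argsort(a[:,0])][::3]: print((int(x*1000),int(y*1000),int(z*1000)),end=' ')
"
```

```text
move [-0.0092, 0.0005, -0.0019] roll 0.0005 (deg 0.0 ) tilt [1.7999e+02 7.0000e-02 6.0300e+00] p [0.6218 0.027  0.0981] F [-0.3  1.3  8.8] w 0.0222 t 39.6 j [ 20.  23. -17.  -0. -51.  76.]
top body 180 (array([-24.5,   1.5]), 55.6, 47.4, -88.4) slopes deg [ 2.1 -0.1] z 36.3 rib 2570 (array([ 5.4, -0. ]), 105.5, 79.8, -0.1) 488.4
scene body 144 (array([-0.2, -4. ]), 94.7, 58.8, 1.0) slopes deg [0.9 0.6] z 33.5 rib 2433 (array([10.2, -0.2]), 100.8, 79.9, 0.4) 419.5
144
(15, -20, -33) (15, -10, -22) (16, -4, -30) (16, -16, -31) (16, 0, -23) (17, -11, -37) (17, 12, -40) (18, 21, -28) (19, 2, -31) (19, 2, -36) (20, -5, -36) (21, 23, -39) (22, 8, -31) (23, 8, -35) (24, -18, -33) (25, -1, -38) (25, -14, -32) (26, -9, -31) (27, -15, -34) (27, -4, -37) (28, 17, -32) (28, 23, -33) (29, 15, -34) (30, -3, -36) (31, -16, -35) (31, 0, -34) (32, 18, -41) (32, -6, -36) (33, 3, -31) (34, 2, -36) (34, 19, -34) (34, -16, -39) (35, 24, -35) (35, -7, -26) (36, -4, -54) (36, -17, -54) (36, -13, -41) (37, -14, -26) (37, -8, -28) (37, -7, -42) (37, 14, -31) (37, 16, -51) (44, -24, -49) (44, 16, -52) (45, -19, -54) (47, -17, -51) (50, -4, -53) (52, -1, -50)
```

Request:
{"method": "step_arm", "body": {
  "motion": [
    [0.04, 0, 0, 0, 0],
    [0.04, 0, 0, 0, 0],
    [0.04, 0, 0, -0.03, 0],
    [0.04, 0, 0, -0.08, 0],
    [0.04, 0, 0, -0.13, 0]
  ]
}}

```text
time_s: 40.38
tcp_pos: [0.6212, 0.0267, 0.2289]
eef_rot: [180.0, 0.2, 6.0]
contact_force: [0.7, 0.8, 0.3]
gripper_width: 0.0398
```

Request:
{"method": "step_arm", "body": {
  "motion": [
    [0.04, -0.03, -0.05, 0, 0],
    [0.04, -0.06, -0.1, 0, 0],
    [0.04, -0.09, -0.15, 0, 0],
    [0.04, -0.12, -0.2, 0, 0],
    [0.04, -0.15, -0.25, 0, 0]
  ]
}}

```text
time_s: 41.0
tcp_pos: [0.4449, 0.2605, 0.228]
eef_rot: [180.0, 0.1, 6.0]
contact_force: [1.0, -0.0, 0.5]
gripper_width: 0.0403
```

```bash
python3 -c "
from h import *
chk(0);chk(1)
c=capture('top');crop(c,'t18',180,310,160,260,6)
c=capture('scene');crop(c,'s18',240,360,140,240,6)
go(.4455,.389,.2,8.6)
"
```

```text
top body 366 (array([-0.3,  1.4]), 98.1, 55.8, 0.3) slopes deg [ 0.4 -0.3] z 35.0 rib 125 (array([-0.2,  1.1]), 56.0, 21.9, 0.6) 71.8
scene body 297 (array([-1.4, -3. ]), 96.9, 59.7, 0.1) slopes deg [ 0.2 -0.1] z 34.0 rib 135 (array([-0.5, -2. ]), 57.9, 25.3, -2.4) 70.0
top body 362 (array([-0.7,  0.6]), 97.8, 56.3, -0.2) slopes deg [ 0. -0.] z 35.4 rib 128 (array([-0.3,  0.8]), 56.5, 21.3, -3.0) 71.4
scene body 283 (array([-1.3, -3.1]), 98.9, 59.6, -0.9) slopes deg [-0.1 -0.6] z 34.2 rib 129 (array([-2.1, -1.7]), 58.0, 27.9, -1.7) 69.1
move [0.0124, -0.1292, 0.028] roll -0.0451 (deg -2.6 ) tilt [1.7996e+02 5.0000e-02 6.0200e+00] p [0.4467 0.2592 0.2281] F [0.4 0.  0.5] w 0.0401 t 41.3 j [ 52.   6. -21.  -0. -63.  44.]
```

View pics/t18.png

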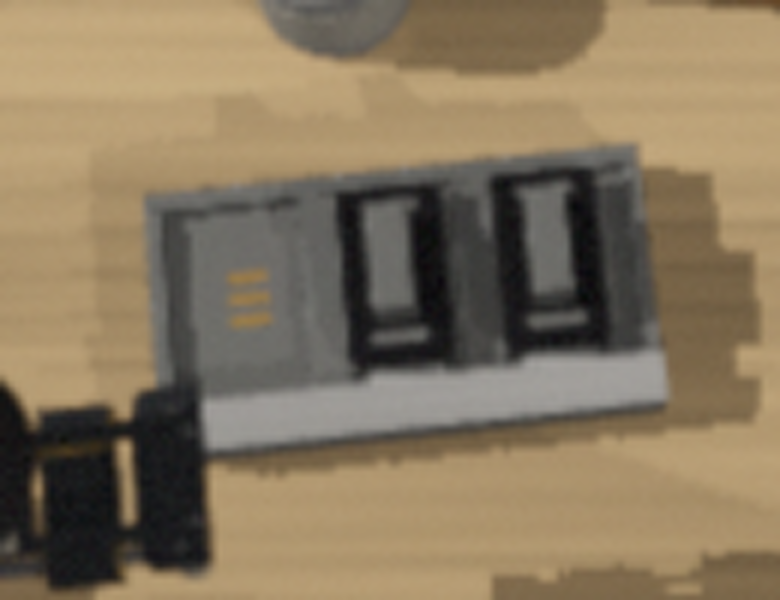

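View pics/s18.png

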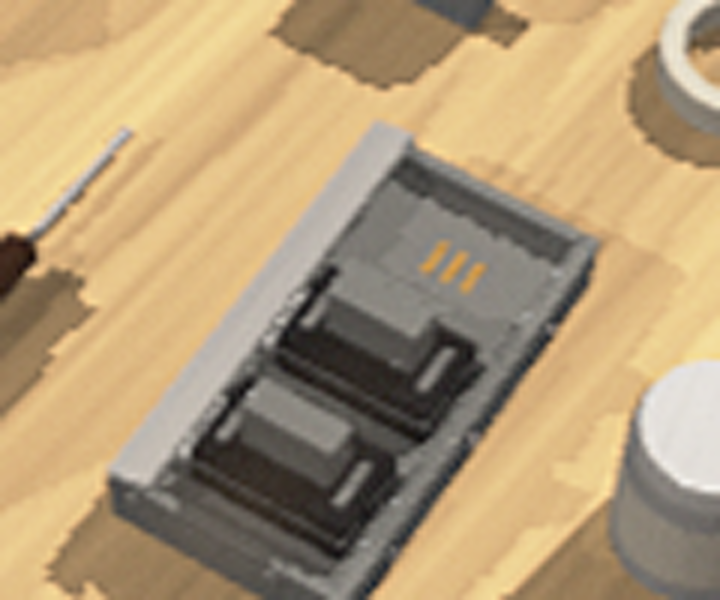

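Both packs are flat and centred in docks 0 and 1 (scene crop (295,465) and (380,360)). Now the isolator.

Request:
{"method": "step_arm", "body": {
  "motion": [
    [0.045, 0.006, -0.06, 0.01, -0.045],
    [0.045, 0.0124, -0.129, 0.028, -0.045],
    [0.045, 0.0124, -0.129, 0.028, -0.045],
    [0.045, 0.0124, -0.129, 0.028, -0.045],
    [0.045, 0.0124, -0.129, 0.028, -0.045]
  ]
}}

```text
time_s: 41.92
tcp_pos: [0.4462, 0.3879, 0.2007]
eef_rot: [180.0, 0.0, 8.5]
contact_force: [0.4, -0.6, 0.2]
gripper_width: 0.0451
```

```bash
python3 -c "
from h import *
go(.4455,.389,.085,8.6)
c=capture('top');save(c,'t19');c=capture('scene');save(c,'s19')
print([(n,round(d['p'],2),np.round(d['location'],3).tolist()) for n in('scene','top') for l in ('pack0','offcut0') for d in spotter.tip_of(n,l)[:6]])
"
```

```text
move [-0.0005, -0.0012, 0.1157] roll -0.0016 (deg -0.1 ) tilt [179.99   0.     8.51] p [0.4462 0.3879 0.2007] F [ 0.4 -0.6  0.2] w 0.0451 t 41.92 j [ 60.  15. -14.   0. -62.  39.]
[('scene', 0.75, [0.604, 0.11, 0.028]), ('scene', 0.69, [0.484, -0.367, 0.004]), ('scene', 0.63, [0.419, -0.376, 0.006]), ('top', 0.96, [0.615, 0.027, 0.031]), ('top', 0.65, [0.597, 0.11, 0.029]), ('top', 0.54, [0.61, 0.111, 0.031]), ('top', 0.28, [0.444, 0.391, 0.085]), ('top', 0.82, [0.423, -0.379, 0.001]), ('top', 0.73, [0.484, -0.368, 0.004])]
```

View pics/s19.png

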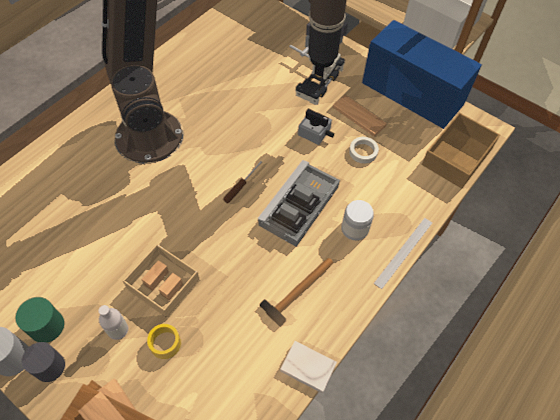

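View pics/t19.png

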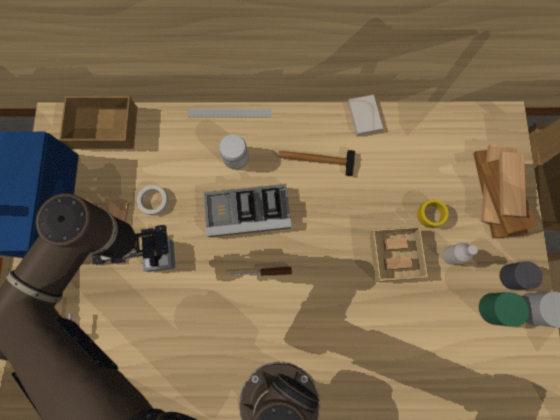

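Packs are docked (scene (300,205)), the offcuts are in the bin (160,278), and the other things look undisturbed. I'll turn the isolator on.

Request:
{"method": "step_arm", "body": {
  "motion": [
    [0.05, 0, -0.001, 0.05, 0],
    [0.05, 0, -0.001, 0.1, 0],
    [0.05, 0, -0.001, 0.115, 0],
    [0.05, 0, -0.001, 0.115, 0],
    [0.015, 0, -0.001, 0.115, 0]
  ],
  "newtons": 25
}}

```text
time_s: 42.85
tcp_pos: [0.4463, 0.3916, 0.0874]
eef_rot: [-179.9, -0.1, 8.6]
contact_force: [0.1, -0.6, -0.3]
gripper_width: 0.0444
```

Request:
{"method": "step_arm", "body": {
  "motion": [
    [0.015, 0, 0, 0, 0],
    [0.015, 0, 0, 0, 0],
    [0.015, 0, 0, 0, 0],
    [0.015, 0, 0, 0, 0]
  ]
}}

```text
time_s: 43.35
tcp_pos: [0.4459, 0.3893, 0.0863]
eef_rot: [179.9, -0.0, 8.6]
contact_force: [1.7, -5.6, 6.2]
gripper_width: 0.0198
```

Request:
{"method": "step_arm", "body": {
  "motion": [
    [0.015, 0, 0, 0, 0.15],
    [0.015, 0, 0, 0, 0.3],
    [0.015, 0, 0, 0, 0.45],
    [0.015, 0, 0, 0, 0.6],
    [0.015, 0, 0, 0, 0.75]
  ]
}}

```text
time_s: 43.98
tcp_pos: [0.4457, 0.3885, 0.0863]
eef_rot: [179.9, -0.1, -34.6]
contact_force: [0.6, -7.3, 8.9]
gripper_width: 0.0201
```

Request:
{"method": "step_arm", "body": {
  "motion": [
    [0.015, 0, 0, 0, 0.15],
    [0.015, 0, 0, 0, 0.3],
    [0.015, 0, 0, 0, 0.45],
    [0.015, 0, 0, 0, 0.6],
    [0.015, 0, 0, 0, 0.66]
  ]
}}

```text
time_s: 44.6
tcp_pos: [0.4451, 0.3881, 0.0863]
eef_rot: [179.9, -0.2, -72.4]
contact_force: [-2.5, -8.6, 10.9]
gripper_width: 0.0199
```

```bash
python3 -c "
from h import *
go(.4455,.389,.085,-71.4);print(r.get_state()['moment'])"
```

```text
move [-0.0007, -0.0007, 0.0012] roll -0.0169 (deg -1.0 ) tilt [ 1.7988e+02 -1.7000e-01 -7.2370e+01] p [0.4451 0.3881 0.0863] F [-2.5 -8.6 10.9] w 0.0199 t 44.6 j [ 60.  21. -21.   0. -48. -42.]
[-2.63847418  0.91984002  0.26357087]
```

Request:
{"method": "step_arm", "body": {
  "motion": [
    [0.015, 0, 0, 0, 0.02],
    [0.015, 0, 0, 0, 0.04],
    [0.015, 0, 0, 0, 0.04]
  ]
}}

```text
time_s: 44.98
tcp_pos: [0.445, 0.3883, 0.0862]
eef_rot: [179.9, -0.2, -74.4]
contact_force: [-2.7, -8.9, 10.0]
gripper_width: 0.0202
```

```bash
python3 -c "
from h import *
go(.4455,.389,.085,-71.4);print(r.get_state()['moment'])"
```

```text
move [-0.0005, -0.0007, 0.0012] roll -0.0526 (deg -3.0 ) tilt [179.9   -0.18 -74.42] p [0.445  0.3883 0.0862] F [-2.7 -8.9 10. ] w 0.0202 t 44.98 j [ 60.  21. -21.   0. -48. -45.]
[-2.82300902  0.96080363  0.72483067]
```

Request:
{"method": "step_arm", "body": {
  "motion": [
    [0.045, 0, 0, 0, 0],
    [0.045, 0, 0, 0, 0],
    [0.045, 0, 0, -0.05, 0],
    [0.045, 0, 0, -0.11, 0],
    [0.045, 0, 0, -0.16, 0]
  ]
}}

```text
time_s: 45.6
tcp_pos: [0.4456, 0.3909, 0.2478]
eef_rot: [-179.9, 0.1, -74.5]
contact_force: [0.1, 0.9, 0.4]
gripper_width: 0.0446
```

Request:
{"method": "step_arm", "body": {
  "motion": [
    [0.045, -0.05, 0, 0, 0],
    [0.045, -0.1, 0, 0, 0],
    [0.045, -0.15, -0.03, 0, 0],
    [0.045, -0.17, -0.08, 0, 0],
    [0.045, -0.17, -0.1, 0, 0]
  ]
}}

```text
time_s: 46.22
tcp_pos: [0.4972, 0.5831, 0.2431]
eef_rot: [179.9, -0.1, -74.4]
contact_force: [0.2, -0.7, -0.1]
gripper_width: 0.0451
```

```bash
python3 -c "
from h import *
s=r.get_state();print(s['tcp_pos'],s['contact_force'])
c=capture('top');W=cloud(c);crop(c,'t20',90,300,170,280,3.8)
print('handle',rect(sel(W,.444,.389,.07,.085,.11)),'box',rect(sel(W,.444,.389,.09,.048,.06)))
chk(0);chk(1)
c=capture('scene');save(c,'s20')
"
```

```text
[0.49722313 0.58314044 0.24313808] [ 0.23534227 -0.69800051 -0.05991058]
handle (array([446.6, 385.1]), 83.9, 20.2, -72.6) box (array([445.5, 389.4]), 91.0, 90.4, -81.5)
top body 371 (array([-0.5,  1.1]), 97.1, 55.8, -0.1) slopes deg [0.  0.2] z 35.3 rib 123 (array([-0.3,  1.1]), 56.9, 21.9, 0.5) 71.3
scene body 297 (array([-0.7, -2.7]), 96.7, 58.3, 2.6) slopes deg [0.5 0.4] z 34.4 rib 133 (array([-1.4, -1. ]), 57.7, 25.6, -1.4) 69.2
top body 359 (array([-0.4,  0.8]), 97.2, 56.0, 0.2) slopes deg [-0.3 -0.5] z 35.4 rib 126 (array([-0.2,  0.9]), 56.6, 22.0, 0.9) 71.0
scene body 275 (array([-1.3, -2.9]), 98.3, 59.4, 1.4) slopes deg [0.5 0.1] z 34.7 rib 133 (array([-1.5, -1.3]), 58.5, 27.9, -3.2) 69.3
```

View pics/t20.png

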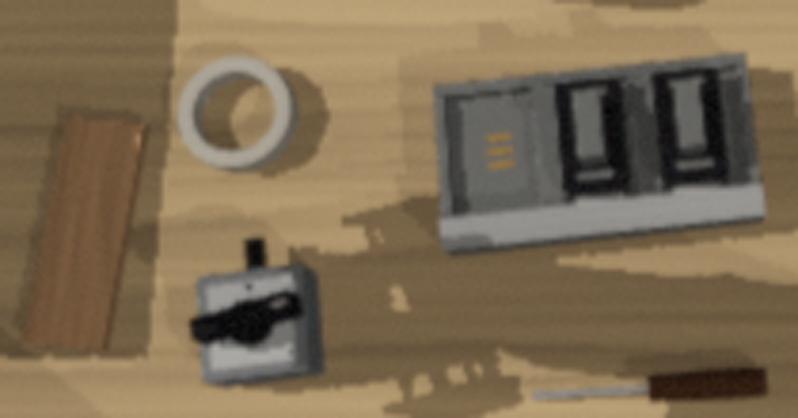

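View pics/s20.png

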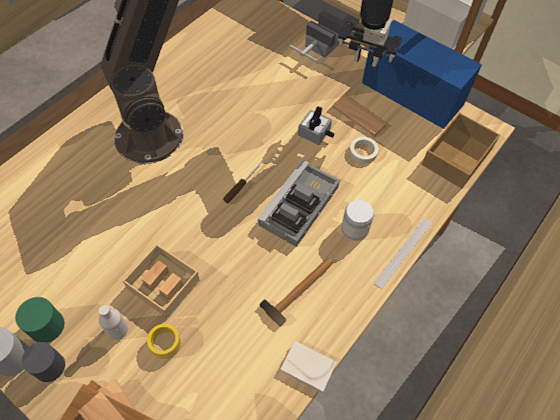

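```bash
python3 -c "
from h import *
print(workorder.close_job())"
```

```text
the job is handed in; nothing more can be done
None
```

The job is done and handed in at about 46 s of the 210 s allowed. I turned the isolator off first, put both offcuts in the bin, seated both packs (only two were on the bench) in docks 1 and 0, then turned the isolator back on.

Last checks, from both cameras before hand-in:
- **Packs:** both lie flat to within 0.6°, with body tops 34–35 mm above the dock floor as they should be. Both are centred within the allowed play. The scene camera reads them about 3 mm lower in y than expected, an offset it also showed on the isolator, so I relied on the top camera.
- **Isolator:** the handle reads −72.6°, against −71.4° at the start. The turning moment rose sharply at the end of the turn, so it reached the on stop.
- **Offcuts and bench:** both offcuts lie inside the bin, and the other things on the bench look undisturbed in the pictures. The forces on the retracted arm were near zero.

No check failed.

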